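# Hold the rubbing stone over its raised holder

## Task

Bring the hand-cranked stand up to its top stop by turning the crank clockwise (seen from above, two turns take it all the way). Then pick up the larger of the two rubbing stones, lift it over the row of stone figures and hold it level about a centimetre above the stand's holder, centred over it and lengthwise along it, ready to be bedded in. Never let the stone touch the stand, do not disturb the figures or the other stone, and finish while still holding the stone there in mid-air: do not put it down or let go.

Things in the scene. Friction and masses are not known exactly. Their poses are not given: they have to be found in the camera images.
- stand: Fixed steel lifting stand on the desk. Origin on the desk directly below the centre of its holder; its +x axis points from the crank to the holder, its y axis lies along the long side of the holder, z up. Base plate 180 x 100 x 16 mm (x -150 to +30 mm, y -50 to +50 mm). Grey gear housing 70 x 80 mm, 78 mm high, centred at x = -105 mm, with the crank on its top.
- holder_rim (a point): Centre of the holder, at the height of the top of its rim. The holder is a rectangular wooden frame, outside 59 mm (stand x) by 119 mm (stand y), its pocket 47 x 107 mm and 9 mm deep, on a steel table 66 x 126 mm that the crank lifts. The rim stands 80 mm above the desk with the crank at 0 and 120 mm at the top stop. Axes as the stand's.
- crank_axis (a point): Point on the crank's vertical axis (stand x = -105 mm, y = 0), 122 mm above the desk: the same height as the middle of the handle.
- crank (a joint): Crank angle in rad: 0 with the table lowest, growing clockwise seen from above, 12.57 (two full turns) at the top stop. Lifts the table 3.2 mm per rad. At 0 and at the top stop the handle lies on the stand's -x side of the axis. Turns with about 1.5 N at the handle and stays where it is left.
- handle_mid (a point): Middle of the crank's upright wooden handle: a sleeve 21 mm in diameter and 44 mm tall (97 to 141 mm above the desk) that revolves freely on its pin, 40 mm from the crank axis; it can be pinched from above and led round in a circle without turning the gripper.
- long_stone: The larger rubbing stone, a grey-green bar 41 x 101 x 25 mm lying flat, 0.2 to 0.4 kg, to be held over the holder. Origin at the centre of its underside, x across (41 mm), y lengthwise (101 mm), z up. Either end may point either way over the holder.
- short_stone: The smaller, worn rubbing stone, a reddish bar 36 x 84 x 20 mm lying flat; origin and axes likewise. Leave it alone.
- figure_a: Loose stone figure, 51 x 55 x 143 mm, upright; origin at the centre of its underside. The figures stand in a row between the stones and the stand.
- figure_b: Loose stone figure, 55 x 58 x 141 mm, upright, likewise.
- figure_c: Loose stone figure, 53 x 60 x 140 mm, upright, likewise.

How it is judged:
By the outcome, as a careful person would: the job done as asked, in the order asked, and still so for the second after the job is handed in, while the arm keeps its last pose, push and grip.
It also fails if it takes over 72 s, if anything falls off the work surface, if the arm or the gripper's body presses on something with over 40 N, if the wrist force passes 120 N, or if a joint passes its speed limit or range.

## Robot

A 6-joint arm with a two-finger parallel gripper is mounted at the origin on the work surface; the furniture and walls round the work are solid. World frame = base frame: x ahead of the robot, y to its left, z up, the work surface at z = 0. Lengths are in m, angles in rad, forces in N, time in s.
With the tool pointing down it reaches from about 0.325 to 0.85 m from the base axis. Payload 4.4 kg.
Tool frame: the origin (TCP) lies at the very end of the fingers, on their centre line; the grasp point (between the pads) lies 19 mm behind it (env.grip_point_offset is the y of the grasp point in the tool frame, in m); y points along the fingers, x is the direction in which the jaws open and shut, and the axes are right-handed (so a half turn about y gives the same grasp; the last joint's range is limited). The gripper opens to 94 mm and grips with 3 to 60 N. Pads are 16 mm wide; open, the fingers measure 119 mm over their backs; the gripper's body (75 mm by 177 mm) begins 78 mm behind the grasp point.
Start: joints at [-1.373, 0.207, 1.542, -0, 1.393, -0.15], TCP at [0.197, -0.54, 0.205] pointing down, gripper open.
Joint ranges: [-2.73, 2.73], [-0.86, 2.22], [0.23, 2.46], [-1.11, 4.25], [0.08, 2.63], [-2.82, 2.82]. Speed limits (rad/s): [2.79, 2.79, 3.14, 3.14, 3.14, 3.14].

## Interface

Orientations are given as a rotation vector (axis times angle).
In Python, from station import env, optics, job_done gives the robot as it stands.
- The arm moves only by the shell command python3 -m creep 'ROWS' [FORCE]. ROWS is a JSON object of lists of equal length, an entry for each row: "grip": the opening, from 0 (shut) to 1 (fully open); "offset": the shift along the tool's x, y, z in mm, a list of three; "delta_rot": the turn, a rotation vector about the tool's x, y, z in rad, a list of three. In form: {"grip": [grip, ...], "offset": [[x, y, z], ...], "delta_rot": [[ax, ay, az], ...]}. A call has 1 to 8 rows; each row shifts and turns the commanded pose from where the row before left it, along the tool's axes as they then stand; what a row does not reach is not made up. A row lasts 1/8 s, in which the tool goes at most 62.5 mm and 10.7 degrees, less where a joint would pass 70% of its speed; a pose out of reach is approached as far as the arm can. A call is refused whole if a number of a shift passes 62.5 or a number of a turn 0.188, either way. A call with a gripper value outside its range is refused whole. The fingers move at their own pace and stop on an object; FORCE is the grip in N (left out, the last holds). Time passes only in rows, so rows that do not move let the fingers close. It gives the time, the measured TCP pose, the force and the opening at its end, in the units of the state.
- env.sense(): the state, without advancing time (a new reading comes with each control period).
- optics.capture(name): name is "side" or "top"; returns a dict with "color" (420x560x3 uint8, blue, green, red), "K" (3x3 intrinsics, pixels), "k1" (the pictures are not rectified: a ray, as slopes to the right and down, at radius r is drawn at 1 + k1 r^2 times it, then the intrinsics apply), "R" (3x3) and "t" (3): a world point X has camera coordinates R X + t. Camera axes: x right, y down, z forward; pixel columns grow to the right and rows downward; lengths in m; the calibration is good to about 2 mm. A picture is of the moment at which its call begins. There is no depth.
- job_done(): hands the job in, once; it reports no verdict.
Trained networks look in the newest picture that a camera, given by its name, has taken for a name from the list of things; names that differ only in an ending like _2 or _b are one class to them, and where a whole thing is asked for, a point or a joint stands for the part that bears it (a point fixed in the world has none). Each returns a list of dicts, best first, with "confidence" (0 to 1); they miss things now and then, are a little off and sometimes report something else, mostly with a low value. They report only what shows in the picture. A call takes as long as a camera call.
- optics.search_frame(query, camera): "rect" ([left, top, right, bottom] in pixels, round what is visible of it).
The state is a dict: "t": time; "joint_positions": joint angles; "qvel": joint speeds; "tau": joint torques, N m; "eef_pos": TCP position; "eef_rot": TCP orientation; "contact_force": force on the tool from outside, world axes, zero at the start; "moment": the same for the moment, N m; "width": finger opening in m.
Only numpy, scipy, OpenCV 4.12 (cv2) and the standard library are available. Lean on these libraries where they do the work, as an engineer would, in place of code of your own. Each camera call takes 0.05 s, during which the arm holds its last target.

## Working session

There is one attempt and no reset: what is moved stays moved. The work goes in short steps, Python scripts to look and compute and a shell command to move; the robot and the scene stay as the last step left them, time stands still between calls to the robot, and variables do not carry over. Pictures are saved under pics/ and viewed, and the job is handed in when it is done.

```bash
mkdir -p pics; ls; python3 - <<'E'
from station import env, optics
import cv2
for n in("side","top"):
    c=optics.capture(n); cv2.imwrite(f"pics/{n}0.png",c["color"])
    print(n,c["K"],c["k1"],c["R"],c["t"])
    for q in("stand","crank","holder_rim","handle_mid","long_stone","short_stone","figure_a"):
        print(q,[(([round(float(v)) for v in d["rect"]]),round(d["confidence"],2)) for d in optics.search_frame(q,n)])
print(env.sense(), env.grip_point_offset)
E
```

```text
pics
side [[462.92200306   0.         275.76986457]
 [  0.         462.92200306 214.74230327]
 [  0.           0.           1.        ]] -0.13721493900536477 [[-8.26220514e-01  5.63346837e-01 -5.98733419e-05]
 [ 3.37435943e-01  4.94808051e-01 -8.00813323e-01]
 [-4.51106027e-01 -6.61668598e-01 -5.98914033e-01]] [ 0.41838009 -0.06045898  1.18081503]
stand [([255, 235, 343, 343], 0.82)]
crank [([307, 231, 344, 263], 0.96)]
holder_rim [([256, 272, 337, 320], 0.96)]
handle_mid [([330, 234, 344, 258], 0.69)]
long_stone [([169, 202, 212, 232], 0.77)]
short_stone [([236, 188, 262, 209], 0.82)]
figure_a [([265, 196, 290, 259], 0.88), ([232, 209, 258, 275], 0.84), ([293, 188, 318, 242], 0.61), ([331, 236, 345, 257], 0.54)]
top [[454.65399145   0.         276.50275865]
 [  0.         454.65399145 210.29444643]
 [  0.           0.           1.        ]] -0.08103194371679975 [[ 2.50135118e-02 -9.99687113e-01 -1.23977080e-05]
 [-9.91168438e-01 -2.47987476e-02 -1.30269530e-01]
 [ 1.30228463e-01  3.27078666e-03 -9.91478618e-01]] [-0.05395951  0.47036441  0.88979603]
stand [([152, 132, 248, 239], 0.7
[... 286 characters left out ...]
 189, 295, 222], 0.7)]
{'t': 0.8, 'joint_positions': array([-1.37246933e+00,  2.06540776e-01,  1.54149073e+00, -2.60985627e-06,
        1.39348204e+00, -1.50486525e-01]), 'qvel': array([ 2.91176845e-04, -3.29998013e-05, -4.50316224e-05,  4.79543018e-04,
        1.28466220e-03, -1.14915135e-05]), 'tau': array([-9.35007738e-04, -3.70833528e+01, -2.81746995e+01,  6.98561850e-02,
        2.71879899e-02,  2.96775191e-06]), 'eef_pos': array([ 0.19652445, -0.54039132,  0.20548474]), 'eef_rot': array([-1.35432504,  0.94848425, -0.94857599]), 'contact_force': array([ 0.68406571, -0.02102143,  0.22560652]), 'moment': array([-0.0099931 , -0.04627312,  0.02408073]), 'width': 0.09405427140879927} -0.0188
```

View images.

View pics/side0.png

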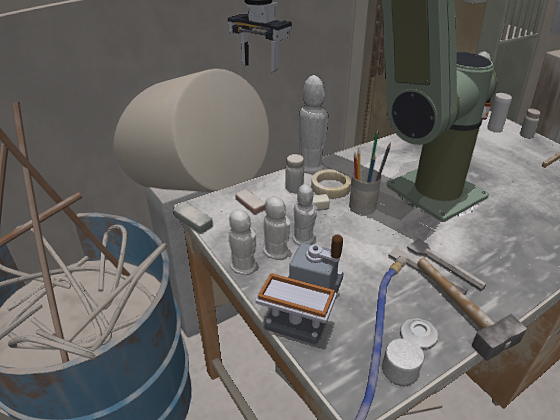

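View pics/top0.png

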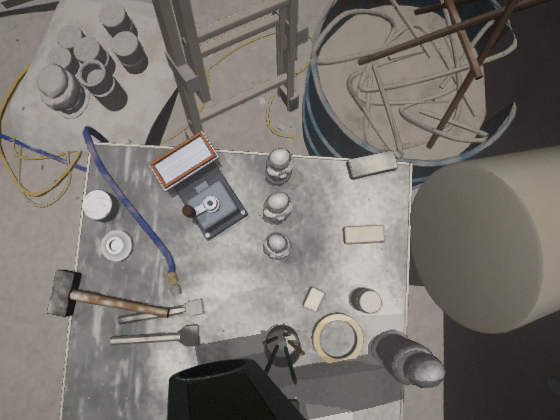

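```bash
python3 - <<'E'
import cv2
t=cv2.imread("pics/top0.png"); s=cv2.imread("pics/side0.png")
cv2.imwrite("pics/top0c.png",cv2.resize(t[110:270,130:410],None,fx=2.85,fy=2.85,interpolation=cv2.INTER_CUBIC))
cv2.imwrite("pics/side0c.png",cv2.resize(s[170:350,150:360],None,fx=3.3,fy=3.3,interpolation=cv2.INTER_CUBIC))
E
```

```text
(no output)
```

View pics/top0c.png

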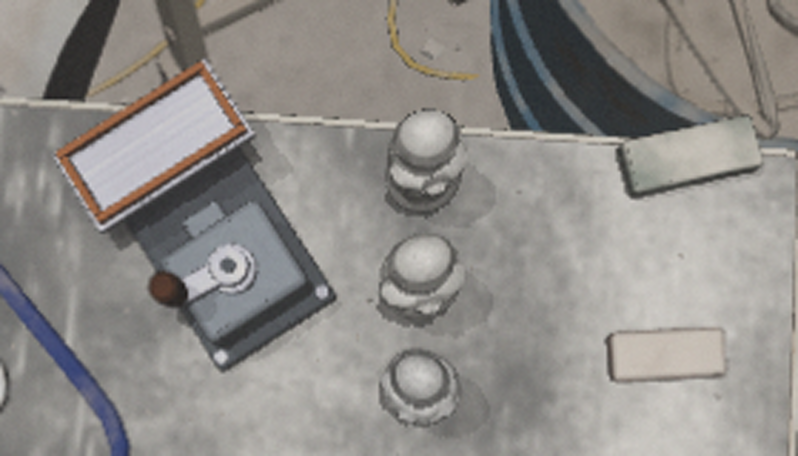

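View pics/side0c.png

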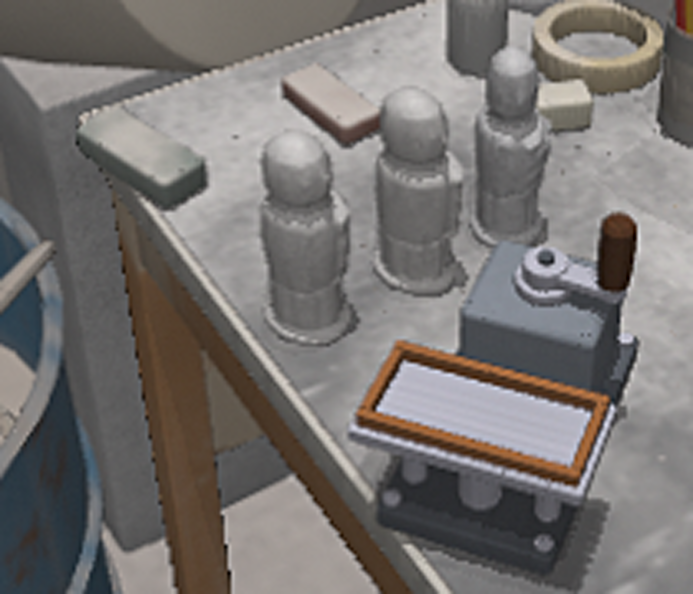

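```bash
cat > h.py <<'E'
import numpy as np, cv2
from scipy.optimize import least_squares
C={"side":(462.92200306,275.76986457,214.74230327,-0.13721493900536477,np.array([[-8.26220514e-01,5.63346837e-01,-5.98733419e-05],[3.37435943e-01,4.94808051e-01,-8.00813323e-01],[-4.51106027e-01,-6.61668598e-01,-5.98914033e-01]]),np.array([0.41838009,-0.06045898,1.18081503])),
"top":(454.65399145,276.50275865,210.29444643,-0.08103194371679975,np.array([[2.50135118e-02,-9.99687113e-01,-1.23977080e-05],[-9.91168438e-01,-2.47987476e-02,-1.30269530e-01],[1.30228463e-01,3.27078666e-03,-9.91478618e-01]]),np.array([-0.05395951,0.47036441,0.88979603]))}
def proj(n,P):
    f,cx,cy,k1,R,t=C[n]; R_,_=cv2.Rodrigues(cv2.Rodrigues(R)[0])
    p,_=cv2.projectPoints(np.asarray(P,float).reshape(-1,1,3),R,t.reshape(3,1),np.array([[f,0,cx],[0,f,cy],[0,0,1.]]),np.array([k1,0,0,0]))
    return p.reshape(-1,2)
def ray(n,uv,z):
    f,cx,cy,k1,R,t=C[n]
    u=cv2.undistortPoints(np.array(uv,float).reshape(-1,1,2),np.array([[f,0,cx],[0,f,cy],[0,0,1.]]),np.array([k1,0,0,0])).reshape(-1,2)
    o=-R.T@t; d=np.c_[u,np.ones(len(u))]@R
    return o+d*((z-o[2])/d[:,2])[:,None]
def snap(n,name):
    from station import optics
    c=optics.capture(n)["color"]; cv2.imwrite(f"pics/{name}.png",c); return c
def crop(img,name,x0,y0,x1,y1,s): cv2.imwrite(f"pics/{name}.png",cv2.resize(img[y0:y1,x0:x1],None,fx=s,fy=s,interpolation=cv2.INTER_CUBIC))
def ydir(yaw): return np.array([[np.cos(yaw),-np.sin(yaw)],[np.sin(yaw),np.cos(yaw)]])
E
python3 - <<'E'
from h import *
t=cv2.imread("pics/top0.png"); s=cv2.imread("pics/side0.png")
for n,im,b in(("top",t,(140,120,230,200)),("side",s,(245,265,345,325))):
    hsv=cv2.cvtColor(im,cv2.COLOR_BGR2HSV)
    m=((hsv[...,0]<20)&(hsv[...,1]>110)&(hsv[...,2]>60)).astype(np.uint8)
    M=np.zeros_like(m); x0,y0,x1,y1=b; M[y0:y1,x0:x1]=m[y0:y1,x0:x1]
    pts=cv2.findNonZero(M); hull=cv2.convexHull(pts)
    print(n,len(pts),cv2.minAreaRect(pts))
    for e in (2,3,4):
        print(cv2.approxPolyDP(hull,e,True).reshape(-1,2).tolist())
crop(t,"tz1",145,125,255,245,5)
crop(t,"tz2",335,140,405,250,5)
crop(s,"sz2",165,185,270,240,7)
E
```

```text
top 406 ((182.2941131591797, 159.1764678955078), (28.991275787353516, 60.43684387207031), 57.528804779052734)
[[215, 155], [165, 187], [150, 164], [199, 132]]
[[215, 155], [165, 187], [150, 164], [199, 132]]
[[215, 155], [165, 187], [150, 164], [199, 132]]
side 894 ((288.1852722167969, 305.9961242675781), (80.97976684570312, 55.275936126708984), 14.743562698364258)
[[334, 290], [324, 316], [248, 324], [245, 320], [245, 311], [270, 273]]
[[334, 290], [324, 316], [255, 324], [245, 320], [245, 311], [270, 273]]
[[334, 290], [324, 316], [255, 324], [245, 320], [245, 311], [270, 273]]
```

View pics/tz1.png

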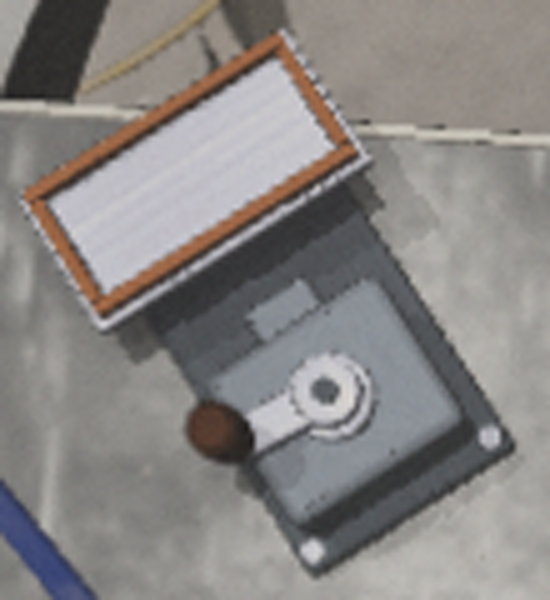

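View pics/tz2.png

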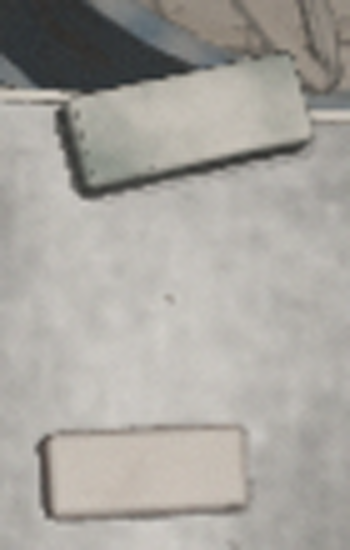

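View pics/sz2.png

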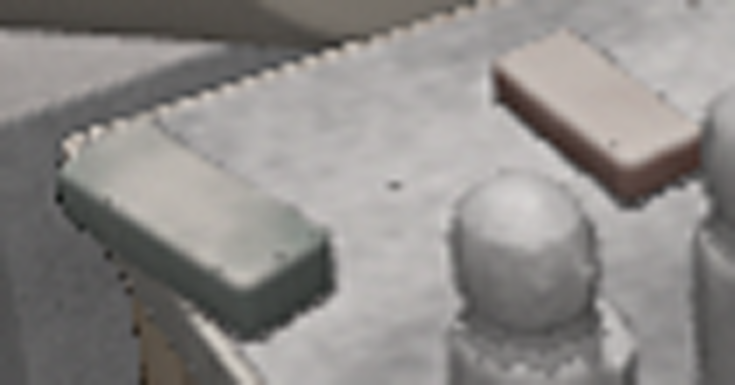

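```bash
cat > fit.py <<'E'
from h import *
T=np.array([[201.2,132.2],[216.2,155.2],[165,187.2],[150.3,164.4]])
S=np.array([[271.2,273.9],[336,292.7],[324.8,315.5],[258.5,294.8]])
# order by stand corners (+x,-y),( -x,-y),(-x,+y),(+x,+y); top up=+x world
K=np.array([[.0295,-.0595],[-.0295,-.0595],[-.0295,.0595],[.0295,.0595]])
def pts(p): 
    P=K@ydir(p[2]).T+p[:2]; return np.c_[P,np.full(4,p[3])]
SI=[None]
def res(p,perm): return np.r_[(proj("top",pts(p))-T).ravel(),(proj("side",pts(p))-S[perm]).ravel()]
best=None
for perm in ([0,1,2,3],[1,2,3,0],[2,3,0,1],[3,0,1,2],[0,3,2,1],[1,0,3,2],[2,1,0,3],[3,2,1,0]):
    r=least_squares(res,[.55,.1,.6,.09],args=(perm,))
    if best is None or r.cost<best[0]: best=(r.cost,r.x,perm,r.fun)
print(best)
p=best[1]
for h in (.085,.105):
    # handle given stand pose
    R=ydir(p[2]); ax=p[:2]+R@[-.105,0]
    for th in (1.4,1.57,1.75):
        hd=ax+R@(0.04*np.array([-np.cos(th),np.sin(th)]))
        print(th,ax,hd,proj("top",[[*hd,.141]]),proj("side",[[*hd,.141]]))
    break
E
python3 fit.py
```

```text
(np.float64(4.753908009354863), array([0.55990257, 0.14250299, 0.5885141 , 0.08010991]), [3, 0, 1, 2], array([ 0.21295633, -0.51464   ,  0.65526103,  1.09001668, -0.47380951,
        1.24923277, -0.82168561, -1.02487303, -0.5101954 ,  1.20229923,
        0.05479757, -0.36449434, -0.67187668, -1.20669238,  0.29528146,
        0.48280471]))
1.4 [0.47256709 0.08421479] [0.44503023 0.11322723] [[189.01182682 214.83022809]] [[340.14857062 233.20206276]]
1.57 [0.47256709 0.08421479] [0.45033557 0.11746776] [[186.80062187 211.82093587]] [[339.43013172 235.5207051 ]]
1.75 [0.47256709 0.08421479] [0.45664802 0.12091061] [[185.06672245 208.27050354]] [[337.97012643 237.83697366]]
```

```bash
cat > fit2.py <<'E'
from h import *
from fit import T,S,K
S=S[[3,0,1,2]]
TB=np.array([[247.8,213.8],[208.4,240.2]]); KB=np.array([[-.15,-.05],[-.15,.05]])
def allres(q):
    x,y,a,th,st0,st1,ss0,ss1=q; R=ydir(a); p=np.array([x,y])
    P=np.c_[K@R.T+p,np.full(4,.08+.0032*th)]
    B=np.c_[KB@R.T+p,np.full(2,.016)]
    hd=p+R@(np.array([-.105,0])+.04*np.array([-np.cos(th),np.sin(th)]))
    H=np.array([[*hd,.138]]); st=[st0,st1]; ss=[ss0,ss1]
    return np.r_[(proj("top",P)+st-T).ravel(),(proj("top",B)+st-TB).ravel(),(proj("top",H)+st-[188.5,211.6]).ravel(),
      (proj("side",P)+ss-S).ravel(),(proj("side",H)+ss-[337.2,238]).ravel(),np.array(q[4:])/1.0]
r=least_squares(allres,[.56,.14,.59,1.5,0,0,0,0]); print(r.x.round(4),r.cost,r.fun.round(1))
x,y,a,th=r.x[:4];R=ydir(a);p=np.array([x,y]);ax=p+R@[-.105,0]
print("axis",ax,"handle",ax+R@(.04*np.array([-np.cos(th),np.sin(th)])))
E
python3 fit2.py | tail -4
```

```text
1.75 [0.47256709 0.08421479] [0.45664802 0.12091061] [[185.06672245 208.27050354]] [[337.97012643 237.83697366]]
[0.5607 0.143  0.6032 1.5863 0.7476 0.5622 0.0676 1.2644] 9.517238340320107 [-0.1 -1.4  0.8  0.1 -0.1  1.2 -1.  -1.   0.8  0.2 -1.   0.3 -0.1  0.
 -0.7  1.2 -0.5 -0.5 -0.7 -2.   0.8 -0.2  1.1  0.2  0.7  0.6  0.1  1.3]
axis [0.47426125 0.08340835] handle [0.45208518 0.11669831]
```

```bash
python3 - <<'E'
from h import *
from scipy.spatial.transform import Rotation as Ro
R=Ro.from_rotvec([-1.35432504,0.94848425,-0.94857599]).as_matrix(); print(R.round(3))
print("statue base top/side",ray("top",[[385,345]],0),ray("side",[[313,168]],0),"heads z", [ (z,ray("top",[[430,375]],z)[0].round(3),ray("side",[[313,82]],z)[0].round(3)) for z in(.15,.2,.25,.3)])
print("figs heads z.14",ray("top",[[279,155],[277,200],[277,241]],.135).round(3))
print("figs side",ray("side",[[240,215],[275,203],[304,190]],.135).round(3))
print("long top",ray("top",[[349.5,161],[392,152]],.025).round(3))
print("jar",ray("top",[[367,303]],.05), "roll near edge",[ray("top",[[412,230]],z) for z in (0,.2)])
E
```

```text
[[ 0.342  0.     0.94 ]
 [-0.94  -0.     0.342]
 [ 0.    -1.    -0.   ]]
statue base top/side [[ 0.20431577 -0.27006723  0.        ]] [[ 1.96698962e-01 -2.72151353e-01  1.11022302e-16]] heads z [(0.15, array([ 0.178, -0.313,  0.15 ]), array([ 0.043, -0.479,  0.15 ])), (0.2, array([ 0.189, -0.296,  0.2  ]), array([ 0.127, -0.376,  0.2  ])), (0.25, array([ 0.2  , -0.279,  0.25 ]), array([ 0.211, -0.272,  0.25 ])), (0.3, array([ 0.211, -0.262,  0.3  ]), array([ 0.295, -0.168,  0.3  ]))]
figs heads z.14 [[ 0.56  -0.045  0.135]
 [ 0.477 -0.043  0.135]
 [ 0.403 -0.045  0.135]]
figs side [[ 0.561 -0.041  0.135]
 [ 0.484 -0.036  0.135]
 [ 0.409 -0.04   0.135]]
long top [[ 0.579 -0.191  0.025]
 [ 0.601 -0.28   0.025]]
jar [[ 0.29182156 -0.22256552  0.05      ]] roll near edge [array([[ 0.44105522, -0.32712736,  0.        ]]), array([[ 0.4221102 , -0.26736209,  0.2       ]])]
```

```bash
cat > st.py <<'E'
import numpy as np,sys
from station import env
from scipy.spatial.transform import Rotation as Ro
def go(x,y,z,yaw,n):
    s=env.sense(); R=Ro.from_rotvec(s["eef_rot"]).as_matrix(); p=s["eef_pos"]
    cy=np.arctan2(R[1,0],R[0,0]); d=(yaw-cy+np.pi)%(2*np.pi)-np.pi
    print("pos",p.round(4),"yaw",round(cy,4),"tilt",R[:,1].round(4),"F",s["contact_force"].round(1),"w",round(s["width"],4),"t",s["t"],"q",s["joint_positions"].round(2))
    w=np.array([x,y,z])-p
    out=[]
    c=cy
    for i in range(n):
        Rt=Ro.from_euler('z',d*i/n)*Ro.from_matrix(R)
        out.append((Rt.inv().apply(w/n)*1000).round(1).tolist())
    print("turn about tool y per row",round(-d/n,4)); print(out, "norm",np.linalg.norm(w)*1000/n)
if __name__=="__main__": go(*[float(v) for v in sys.argv[1:5]],int(sys.argv[5]))
E
python3 -m creep '{"grip":[1,1,1,1,1,1,1,1],"offset":[[0,-50,0],[0,-50,0],[0,-50,0],[-44,0,38.5],[-44,0,38.5],[-44,0,38.5],[-44,0,38.5],[0,0,0]],"delta_rot":[[0,0,0],[0,0,0],[0,0,0],[0,0,0],[0,0,0],[0,0,0],[0,0,0],[0,0,0]]}' 20
python3 st.py 0.452 0.117 0.25 0.603 12
```

```text
t: 1.8
eef_pos: [0.2822, -0.3197, 0.3563]
eef_rot: [-1.356, 0.943, -0.946]
contact_force: [1.2, -1.0, 0.0]
width: 0.094
pos [ 0.2822 -0.3197  0.3563] yaw -1.2169 tilt [ 0.0014 -0.0014 -1.    ] F [ 1.2 -1.   0. ] w 0.094 t 1.8 q [-1.05 -0.2   1.65  0.    1.7   0.17]
turn about tool y per row -0.1517
[[-29.2, 8.8, 25.9], [-25.0, 8.8, 30.0], [-20.2, 8.8, 33.4], [-14.9, 8.9, 36.1], [-9.3, 8.9, 37.9], [-3.4, 8.9, 38.9], [2.5, 8.9, 39.0], [8.3, 8.9, 38.1], [14.0, 8.9, 36.4], [19.3, 8.9, 33.9], [24.2, 8.9, 30.6], [28.6, 8.9, 26.6]] norm 40.035320397380445
```

```bash
python3 -m creep '{"grip":[1,1,1,1,1,1,1,1],"offset":[[-29,4,26],[-25,4,30],[-20,4,33.4],[-15,4,36],[-9.3,9,38],[-3.4,9,39],[2.5,9,39],[8.3,9,38]],"delta_rot":[[0,-0.1517,0],[0,-0.1517,0],[0,-0.1517,0],[0,-0.1517,0],[0,-0.1517,0],[0,-0.1517,0],[0,-0.1517,0],[0,-0.1517,0]]}'
python3 st.py 0.452 0.117 0.22 0.603 4
```

```text
t: 2.8
eef_pos: [0.3967, -0.032, 0.3033]
eef_rot: [-1.572, 0.003, -0.004]
contact_force: [-0.1, 0.4, 0.2]
width: 0.0938
pos [ 0.3967 -0.032   0.3033] yaw -0.0047 tilt [ 6.e-04 -8.e-04 -1.e+00] F [-0.1  0.4  0.2] w 0.0938 t 2.8 q [-0.3  -0.25  1.79 -0.    1.6  -0.29]
turn about tool y per row -0.1519
[[13.6, 20.8, 37.3], [19.1, 20.8, 34.8], [24.2, 20.8, 31.5], [28.7, 20.8, 27.5]] norm 44.84845233478177
```

```bash
python3 -m creep '{"grip":[0.6,0.6,0.6,0.6,0.6],"offset":[[13.6,20.8,37.3],[19.1,20.8,34.8],[24.2,20.8,31.5],[28.7,20.8,27.5],[0,0,0]],"delta_rot":[[0,-0.1517,0],[0,-0.1517,0],[0,-0.1517,0],[0,-0.1517,0],[0,0,0]]}'
python3 st.py 0.452 0.117 0.17 0.603 1
python3 - <<'E'
from h import *
s=snap("side","s1");t=snap("top","t1")
crop(s,"s1c",230,150,400,330,3.3)
crop(t,"t1c",120,120,290,290,3.3)
E
```

```text
t: 3.42
eef_pos: [0.4513, 0.1175, 0.218]
eef_rot: [-1.518, -0.467, 0.474]
contact_force: [-0.5, 0.2, 0.4]
width: 0.0566
pos [0.4513 0.1175 0.218 ] yaw 0.6007 tilt [-4.4e-03 -5.0e-04 -1.0e+00] F [-0.5  0.2  0.4] w 0.0566 t 3.425 q [ 0.07 -0.04  1.78 -0.    1.4  -0.53]
turn about tool y per row -0.0023
[[0.5, 48.0, -0.9]] norm 48.02160981067477
```

View pics/s1c.png

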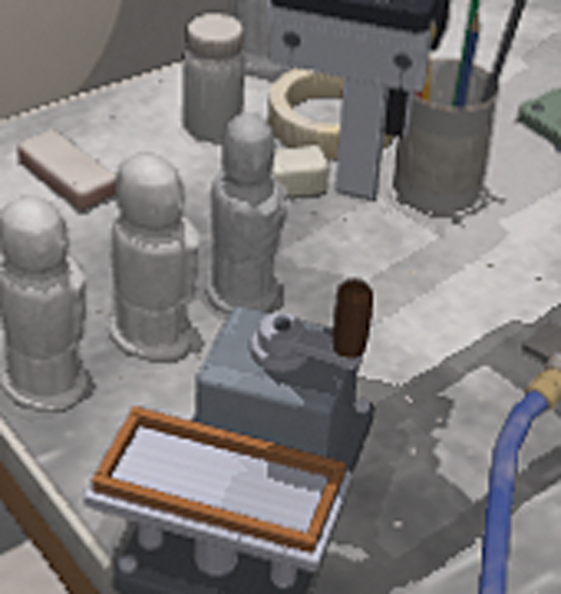

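View pics/t1c.png

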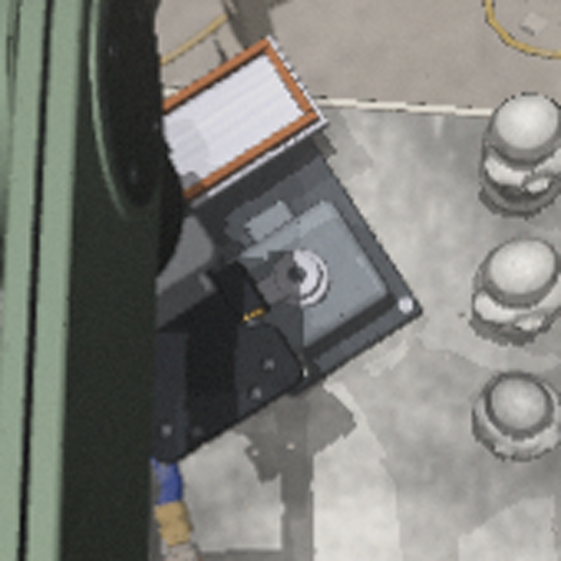

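```bash
python3 - <<'E'
from h import *
d=np.array([.823,.567])*.034
p=np.array([.4513,.1175])
print(proj("side",[[*p,.218],[*(p+d),.218],[*(p-d),.218],[*p,.122],[*p,.141]]).round(1),"finger tip seen 339,209; handle mid seen",230+352/3.3,150+318/3.3, "top",150+283/3.3)
E
```

```text
[[342.8 200. ]
 [337.5 211.2]
 [347.7 189.4]
 [338.1 243.9]
 [339.  235.7]] finger tip seen 339,209; handle mid seen 336.6666666666667 246.36363636363637 top 235.75757575757575
```

```bash
python3 -m creep '{"grip":[0.7,0.7,0.7,0.7,0.7],"offset":[[3.5,20,0],[0,25,0],[0,25,0],[0,21,0],[0,20,0]],"delta_rot":[[0,0,0],[0,0,0],[0,0,0],[0,0,0],[0,0,0]]}'
python3 -m creep '{"grip":[0.1,0.1,0.1,0.1,0.1,0.1],"offset":[[0,0,0],[0,0,0],[0,0,0],[0,0,0],[0,0,0],[0,0,0]],"delta_rot":[[0,0,0],[0,0,0],[0,0,0],[0,0,0],[0,0,0],[0,0,0]]}' 25
python3 - <<'E'
from h import *
from st import go
go(.4545,.119,.107,.603,1)
s=snap("side","s2");crop(s,"s2c",230,150,400,330,3.3)
E
```

```text
t: 4.15
eef_pos: [0.4557, 0.1169, 0.1098]
eef_rot: [-1.521, -0.468, 0.464]
contact_force: [0.8, -0.4, 0.4]
width: 0.0657
t: 4.9
eef_pos: [0.455, 0.1188, 0.1097]
eef_rot: [-1.52, -0.47, 0.468]
contact_force: [-0.7, 0.5, 2.0]
width: 0.0197
pos [0.455  0.1188 0.1097] yaw 0.5987 tilt [ 1.1e-03  1.0e-04 -1.0e+00] F [-0.7  0.5  2. ] w 0.0197 t 4.9 q [ 0.07  0.09  1.89  0.    1.16 -0.53]
turn about tool y per row -0.0043
[[-0.4, 2.7, 0.4]] norm 2.7860103390363093
```

View pics/s2c.png

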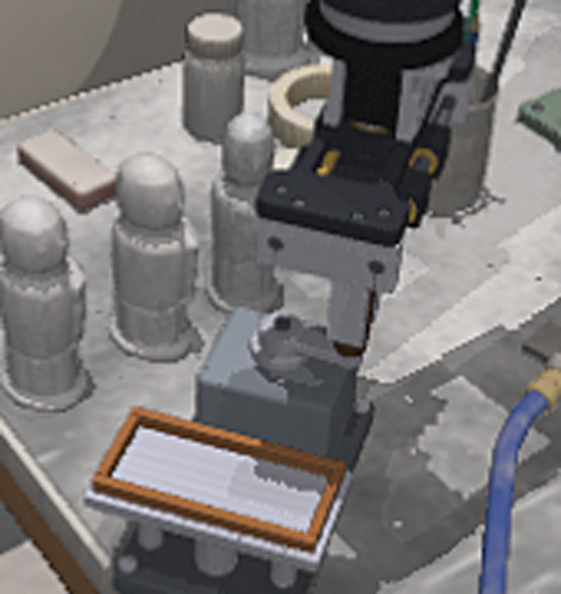

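```bash
cat > arc.py <<'E'
import numpy as np,sys
th,st,n=float(sys.argv[1]),float(sys.argv[2]),int(sys.argv[3])
r=float(sys.argv[4]) if len(sys.argv)>4 else 40
t=th+st*np.arange(n+1); P=r*np.c_[-np.cos(t),0*t,np.sin(t)]
print(np.diff(P,axis=0).round(1).tolist(), t[-1])
E
python3 arc.py 1.673 0.3927 8; python3 arc.py 1.673 0.3927 2
```

```text
[[14.9, 0.0, -4.6], [12.0, 0.0, -9.9], [7.3, 0.0, -13.8], [1.5, 0.0, -15.5], [-4.6, 0.0, -14.9], [-9.9, 0.0, -12.0], [-13.8, 0.0, -7.3], [-15.5, 0.0, -1.5]] 4.8146
[[14.9, 0.0, -4.6], [12.0, 0.0, -9.9]] 2.4584
```

```bash
python3 -m creep '{"grip":[0.1,0.1,0.1],"offset":[[14.9,0,-4.6],[12,0,-9.9],[0,0,0]],"delta_rot":[[0,0,0],[0,0,0],[0,0,0]]}'
python3 st.py .4743 .0834 .107 .603 1
```

```text
t: 5.32
eef_pos: [0.4867, 0.1229, 0.1098]
eef_rot: [-1.518, -0.471, 0.466]
contact_force: [3.3, 3.8, 1.0]
width: 0.0194
pos [0.4867 0.1229 0.1098] yaw 0.5982 tilt [ 0.0028  0.0021 -1.    ] F [3.3 3.8 1. ] w 0.0194 t 5.325 q [ 0.07  0.15  1.82  0.    1.17 -0.53]
turn about tool y per row -0.0048
[[-32.5, 2.6, -25.7]] norm 41.534535331326566
```

```bash
python3 -m creep '{"grip":[0.1,0.1,0.1],"offset":[[7.3,0,-13.8],[1.5,0,-15.5],[0,0,0]],"delta_rot":[[0,0,0],[0,0,0],[0,0,0]]}'
python3 -m creep '{"grip":[0.1,0.1,0.1],"offset":[[-4.6,0,-14.9],[-9.9,0,-12],[0,0,0]],"delta_rot":[[0,0,0],[0,0,0],[0,0,0]]}'
python3 -m creep '{"grip":[0.1,0.1,0.1],"offset":[[-13.8,0,-7.3],[-15.5,0,-1.5],[0,0,0]],"delta_rot":[[0,0,0],[0,0,0],[0,0,0]]}'
python3 - <<'E'
from h import *
s=snap("side","s3");crop(s,"s3c",230,150,400,330,3.3)
E
```

```text
t: 5.7
eef_pos: [0.5113, 0.1026, 0.1098]
eef_rot: [-1.521, -0.473, 0.464]
contact_force: [5.9, 1.9, -1.3]
width: 0.0191
t: 6.08
eef_pos: [0.5131, 0.0706, 0.1098]
eef_rot: [-1.523, -0.47, 0.466]
contact_force: [3.9, -1.9, 0.1]
width: 0.0197
t: 6.45
eef_pos: [0.4911, 0.0477, 0.1097]
eef_rot: [-1.52, -0.467, 0.47]
contact_force: [-1.2, -2.1, 5.3]
width: 0.019
```

View pics/s3c.png

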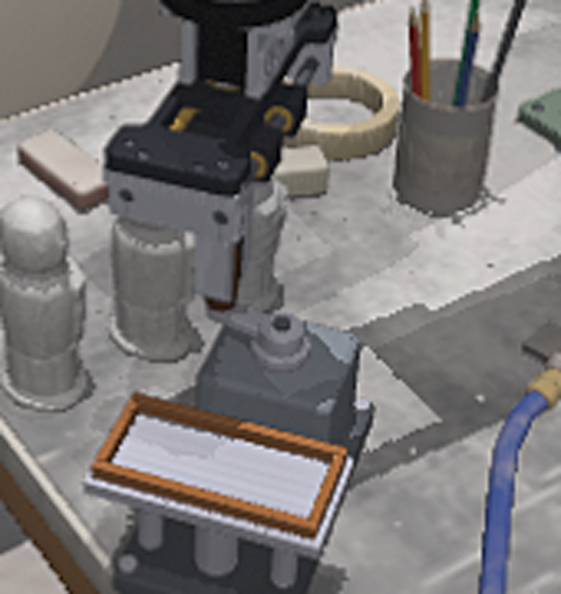

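```bash
python3 - <<'E'
import numpy as np
from scipy.optimize import least_squares
P=np.array([(.455,.1188),(.4867,.1229),(.5113,.1026),(.5131,.0706),(.4911,.0477)])
r=least_squares(lambda q:np.hypot(*(P-q[:2]).T)-q[2],[.474,.083,.04]);print(r.x,r.fun)
r=least_squares(lambda q:np.hypot(*(P-q[:2]).T)-.04,[.474,.083]);print(r.x,r.fun)
c=r.x;a=np.arctan2(*(P-c).T[::-1]);print(np.pi-(a-.6))
E
python3 arc.py 4.8146 0.3927 8
```

```text
[0.47562461 0.08453584 0.03996975] [ 2.28451928e-05 -3.88934784e-05  1.83398535e-05  1.29004623e-05
 -1.51920302e-05]
[0.47559368 0.08452019] [-9.93862249e-06 -4.55202300e-05  2.27590135e-05  6.19962606e-06
 -4.78747461e-05]
[1.62982387 2.45248114 3.27287985 4.09697704 4.9137953 ]
[[-14.9, 0.0, 4.6], [-12.0, 0.0, 9.9], [-7.3, 0.0, 13.8], [-1.5, 0.0, 15.5], [4.6, 0.0, 14.9], [9.9, 0.0, 12.0], [13.8, 0.0, 7.3], [15.5, 0.0, 1.5]] 7.956200000000001
```

```bash
python3 arc.py 4.914 0.3826 8
```

```text
[[-14.1, 0.0, 5.8], [-10.9, 0.0, 10.6], [-6.1, 0.0, 13.9], [-0.5, 0.0, 15.2], [5.3, 0.0, 14.3], [10.2, 0.0, 11.3], [13.7, 0.0, 6.7], [15.2, 0.0, 1.1]] 7.9748
```

```bash
python3 -m creep '{"grip":[0.1,0.1,0.1,0.1,0.1],"offset":[[-14.1,0,5.8],[-10.9,0,10.6],[-6.1,0,13.9],[-0.5,0,15.2],[0,0,0]],"delta_rot":[[0,0,0],[0,0,0],[0,0,0],[0,0,0],[0,0,0]]}'
python3 -m creep '{"grip":[0.1,0.1,0.1,0.1,0.1],"offset":[[5.3,0,14.3],[10.2,0,11.3],[13.7,0,6.7],[15.2,0,1.1],[0,0,0]],"delta_rot":[[0,0,0],[0,0,0],[0,0,0],[0,0,0],[0,0,0]]}'
cat > th.py <<'E'
from station import env
import numpy as np
s=env.sense();v=s["eef_pos"][:2]-[.4756,.0845];print("th",np.pi-np.arctan2(v[1],v[0])+.6,"r",np.hypot(*v),"F",s["contact_force"].round(1),s["t"],s["eef_pos"],s["width"])
E
python3 th.py
```

```text
t: 7.12
eef_pos: [0.4387, 0.0695, 0.1096]
eef_rot: [-1.518, -0.468, 0.471]
contact_force: [-1.0, 0.7, 8.3]
width: 0.0195
t: 7.75
eef_pos: [0.4586, 0.1209, 0.1096]
eef_rot: [-1.52, -0.47, 0.47]
contact_force: [2.5, -1.6, 5.3]
width: 0.0192
th 1.7351409484293536 r 0.04016556663558439 F [ 2.5 -1.6  5.3] 7.75 [0.45864994 0.12091385 0.10961943] 0.01924972367546579
```

```bash
python3 arc.py 8.018 0.379 12
```

```text
[[14.1, 0.0, -5.2], [11.2, 0.0, -10.1], [6.7, 0.0, -13.5], [1.2, 0.0, -15.0], [-4.4, 0.0, -14.4], [-9.4, 0.0, -11.7], [-13.1, 0.0, -7.4], [-14.9, 0.0, -2.0], [-14.6, 0.0, 3.6], [-12.2, 0.0, 8.8], [-8.1, 0.0, 12.7], [-2.8, 0.0, 14.8]] 12.566
```

```bash
python3 -m creep '{"grip":[0.1,0.1,0.1,0.1,0.1],"offset":[[14.1,0,-5.2],[11.2,0,-10.1],[6.7,0,-13.5],[1.2,0,-15],[0,0,0]],"delta_rot":[[0,0,0],[0,0,0],[0,0,0],[0,0,0],[0,0,0]]}'
python3 -m creep '{"grip":[0.1,0.1,0.1,0.1,0.1],"offset":[[-4.4,0,-14.4],[-9.4,0,-11.7],[-13.1,0,-7.4],[-14.9,0,-2],[0,0,0]],"delta_rot":[[0,0,0],[0,0,0],[0,0,0],[0,0,0],[0,0,0]]}'
python3 th.py
```

```text
t: 8.38
eef_pos: [0.5108, 0.1039, 0.1097]
eef_rot: [-1.518, -0.469, 0.467]
contact_force: [3.8, -0.9, 3.9]
width: 0.0193
t: 9.0
eef_pos: [0.4947, 0.0494, 0.1096]
eef_rot: [-1.52, -0.467, 0.47]
contact_force: [0.2, -2.6, 7.4]
width: 0.0193
th 4.813901030889584 r 0.039945579702094634 F [ 0.2 -2.6  7.4] 9.0 [0.4946979  0.04941554 0.10963609] 0.01928749109752156
```

```bash
python3 arc.py 11.097 0.367 5
```

```text
[[-14.0, 0.0, 4.1], [-11.6, 0.0, 8.9], [-7.7, 0.0, 12.4], [-2.7, 0.0, 14.3], [2.6, 0.0, 14.4]] 12.931999999999999
```

```bash
python3 -m creep '{"grip":[0.1,0.1,0.1,0.1,0.1],"offset":[[-14,0,4.1],[-11.6,0,8.9],[-7.7,0,12.4],[-2.7,0,13],[0,0,0]],"delta_rot":[[0,0,0],[0,0,0],[0,0,0],[0,0,0],[0,0,0]]}'
python3 th.py
python3 -m creep '{"grip":[0.1,0.1],"offset":[[0,0,2],[0,0,0]],"delta_rot":[[0,0,0],[0,0,0]]}'
python3 th.py
```

```text
t: 9.62
eef_pos: [0.4428, 0.0619, 0.1096]
eef_rot: [-1.519, -0.468, 0.471]
contact_force: [-0.4, -1.2, 8.2]
width: 0.0193
th 6.2801273673741616 r 0.039819226971066164 F [-0.4 -1.2  8.2] 9.625 [0.44280468 0.06191598 0.10959979] 0.01925510567668543
t: 9.88
eef_pos: [0.4427, 0.0621, 0.1096]
eef_rot: [-1.522, -0.468, 0.471]
contact_force: [1.5, -5.5, 6.3]
width: 0.0192
th 6.283951434242818 r 0.03979347798873409 F [ 1.5 -5.5  6.3] 9.875 [0.44273982 0.06205608 0.10962263] 0.019244962965418083
```

```bash
python3 -m creep '{"grip":[0.1,0.1],"offset":[[0,0,3],[0,0,0]],"delta_rot":[[0,0,0],[0,0,0]]}'
python3 th.py
```

```text
t: 10.12
eef_pos: [0.4426, 0.0623, 0.1097]
eef_rot: [-1.528, -0.47, 0.47]
contact_force: [4.8, -11.4, 3.0]
width: 0.0198
th 6.290844843984731 r 0.03976957907038315 F [  4.8 -11.4   3. ] 10.125 [0.44260572 0.06229647 0.10971914] 0.019769347608484707
```

```bash
python3 -m creep '{"grip":[0.1,0.42,0.42,0.42,0.42,0.42,0.42,0.42],"offset":[[0,0,-4],[0,0,0],[0,0,0],[0,-20,0],[0,-40,0],[0,-50,0],[0,-40,0],[0,0,0]],"delta_rot":[[0,0,0],[0,0,0],[0,0,0],[0,0,0],[0,0,0],[0,0,0],[0,0,0],[0,0,0]]}'
python3 - <<'E'
from h import *
from st import go
go(.45,-.0,.27,.25,3)
s=snap("side","s4");crop(s,"s4c",230,150,400,330,3.3)
t=snap("top","t4");crop(t,"t4c",120,110,290,290,3.3)
E
```

```text
t: 11.12
eef_pos: [0.4456, 0.063, 0.262]
eef_rot: [-1.521, -0.473, 0.465]
contact_force: [-0.6, 0.2, -1.0]
width: 0.0398
pos [0.4456 0.063  0.262 ] yaw 0.599 tilt [ 5.e-03  1.e-04 -1.e+00] F [-0.6  0.2 -1. ] w 0.0398 t 11.125 q [-0.05 -0.11  1.76  0.    1.49 -0.65]
turn about tool y per row 0.1163
[[-10.6, -2.7, -18.2], [-8.4, -2.7, -19.3], [-6.1, -2.7, -20.2]] norm 21.231848849053844
```

View pics/s4c.png

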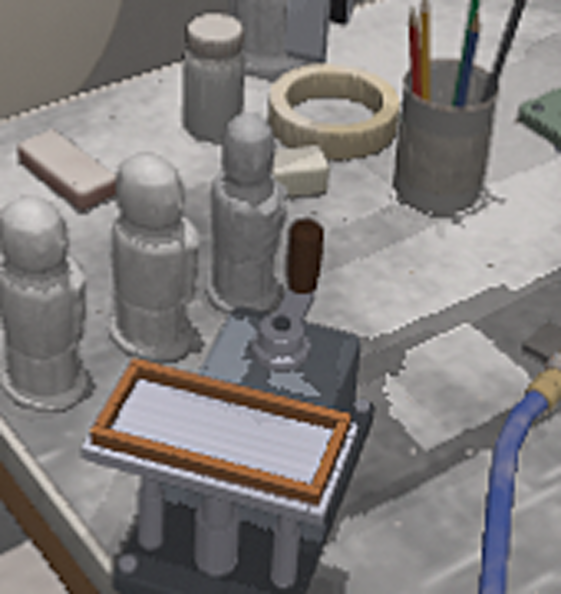

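View pics/t4c.png

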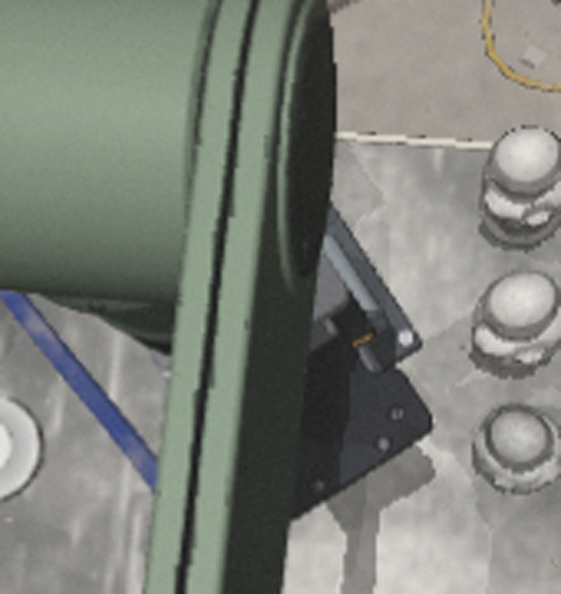

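```bash
cat > stone.py <<'E'
from h import *
import fit2
f=lambda b: fit2.allres([.5624,.1435,.597,1.63,*b])[:-4]
b=least_squares(f,[0,0,0,0]); print("bias",b.x.round(2),b.fun.round(1)); bt,bs=b.x[:2],b.x[2:]
T=np.array([[349,159.2],[394,151.2],[397,166.8],[352.2,176]]); S=np.array([[173.4,208.1],[186,202],[211.4,218.6],[199.6,226]])
# corners: far x,left ; far x,right ; near right ; near left   (stone x ~ world x, y ~ world y)
K=np.array([[.0205,.0505],[.0205,-.0505],[-.0205,-.0505],[-.0205,.0505]])
def P(p): return np.c_[K@ydir(p[2]).T+p[:2],np.full(4,.025)]
for wt,ws in((1,1),(1,0),(0,1)):
  for bias in (0,1):
    def res(p): return np.r_[wt*(proj("top",P(p))+bias*bt-T).ravel(),ws*(proj("side",P(p))+bias*bs-S[[3,0,1,2]]).ravel()]
    r=least_squares(res,[.59,-.235,.24]); print(wt,ws,bias,r.x.round(4),r.cost.round(2),r.fun.round(1))
E
python3 stone.py | grep -v '^1\.[457]'
```

```text
(np.float64(4.753908009354863), array([0.55990257, 0.14250299, 0.5885141 , 0.08010991]), [3, 0, 1, 2], array([ 0.21295633, -0.51464   ,  0.65526103,  1.09001668, -0.47380951,
        1.24923277, -0.82168561, -1.02487303, -0.5101954 ,  1.20229923,
        0.05479757, -0.36449434, -0.67187668, -1.20669238,  0.29528146,
        0.48280471]))
[0.5607 0.143  0.6032 1.5863 0.7476 0.5622 0.0676 1.2644] 9.517238340320107 [-0.1 -1.4  0.8  0.1 -0.1  1.2 -1.  -1.   0.8  0.2 -1.   0.3 -0.1  0.
 -0.7  1.2 -0.5 -0.5 -0.7 -2.   0.8 -0.2  1.1  0.2  0.7  0.6  0.1  1.3]
axis [0.47426125 0.08340835] handle [0.45208518 0.11669831]
bias [1.32 1.54 0.66 0.84] [ 0.4 -1.1  1.2  0.4  0.   1.2 -0.6 -1.1  0.8  0.7 -1.1  0.6 -0.7 -0.7
 -0.8  1.2 -0.4 -0.6 -0.6 -1.7  0.6  0.1  1.2  1. ]
1 1 0 [ 0.5763 -0.2397  0.2098] 11.46 [-1.8 -1.4  0.3 -1.8  1.6  1.4 -0.9  0.9 -0.5  0.1 -1.2 -0.4  0.1 -1.6
  1.8 -0.6]
1 1 1 [ 0.5786 -0.2383  0.2107] 12.27 [-1.2 -0.9  0.9 -1.4  2.2  1.8 -0.3  1.3 -0.5  1.6 -1.2  1.   0.1 -0.2
  1.8  0.9]
1 0 0 [ 0.5758 -0.2402  0.2156] 7.19 [-1.6 -1.   0.4 -1.8  1.8  1.5 -0.6  1.2 -0.  -0.  -0.  -0.   0.  -0.
  0.  -0. ]
1 0 1 [ 0.579  -0.2375  0.2158] 7.12 [-1.6 -1.   0.4 -1.8  1.8  1.5 -0.6  1.2 -0.   0.  -0.   0.  -0.   0.
  0.   0. ]
0 1 0 [ 0.5773 -0.2377  0.2014] 3.29 [-0.  -0.  -0.  -0.   0.   0.  -0.   0.  -0.7  0.7 -1.2  0.   0.2 -1.1
  1.7  0.1]
0 1 1 [ 0.5772 -0.2415  0.2026] 3.04 [ 0.  -0.   0.  -0.   0.   0.   0.   0.  -0.8  0.7 -1.1  0.1  0.2 -1.
  1.6  0.1]
```

```bash
python3 st.py .578 -.239 .26 .21 7
```

```text
pos [0.4432 0.063  0.258 ] yaw 0.5988 tilt [-2.5e-03  3.0e-04 -1.0e+00] F [ 0.1 -0.7 -0.1] w 0.0395 t 11.225 q [-0.05 -0.11  1.76  0.    1.49 -0.65]
turn about tool y per row 0.0555
[[-8.4, -0.3, -46.5], [-5.8, -0.4, -46.9], [-3.2, -0.4, -47.1], [-0.6, -0.4, -47.2], [2.0, -0.4, -47.2], [4.7, -0.4, -47.0], [7.3, -0.4, -46.7]] norm 47.252658045028774
```

```bash
python3 -m creep '{"grip":[0.6,1,1,1,1,1,1,1],"offset":[[-8.4,0,-46.5],[-5.8,0,-46.9],[-3.2,0,-47.1],[-0.6,0,-47.2],[2,0,-47.2],[4.7,0,-47],[7.3,0,-46.7],[0,0,0]],"delta_rot":[[0,0.0555,0],[0,0.0555,0],[0,0.0555,0],[0,0.0555,0],[0,0.0555,0],[0,0.0555,0],[0,0.0555,0],[0,0,0]]}'
python3 - <<'E'
from h import *
from st import go
go(.578,-.239,.1,.21,4)
s=snap("side","s5");crop(s,"s5c",140,60,320,240,3.3)
t=snap("top","t5");crop(t,"t5c",270,110,440,290,3.3)
E
```

```text
t: 12.22
eef_pos: [0.5779, -0.241, 0.2548]
eef_rot: [-1.561, -0.158, 0.167]
contact_force: [0.4, 0.3, 0.2]
width: 0.0941
pos [ 0.5779 -0.241   0.2548] yaw 0.2066 tilt [-0.0061  0.0032 -1.    ] F [0.4 0.3 0.2] w 0.0941 t 12.225 q [-0.53  0.29  1.34 -0.    1.52 -0.74]
turn about tool y per row -0.0009
[[0.3, 38.7, 0.3], [0.3, 38.7, 0.3], [0.3, 38.7, 0.3], [0.3, 38.7, 0.3]] norm 38.69896252080984
```

View pics/s5c.png

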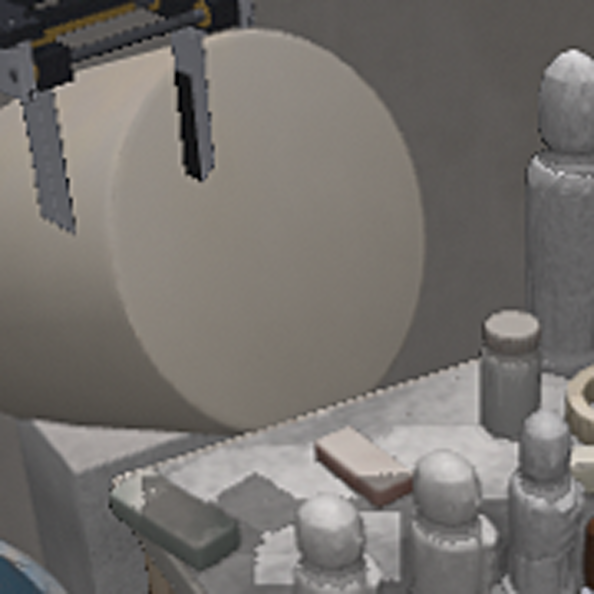

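View pics/t5c.png

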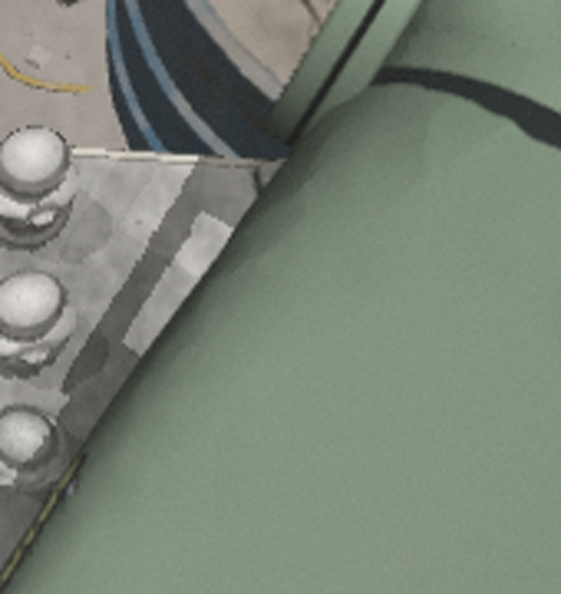

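```bash
python3 -m creep '{"grip":[1,1,1,1,1],"offset":[[0.5,38.7,0.4],[0.3,38.7,0.3],[0.3,38.7,0.3],[0,38,0],[0,0,0]],"delta_rot":[[0,0,0],[0,0,0],[0,0,0],[0,0,0],[0,0,0]]}'
python3 - <<'E'
from h import *
from st import go
go(.578,-.239,.004,.21,3)
s=snap("side","s6");cv2.imwrite("pics/s6c.png",cv2.resize(s[0:300,60:400],None,fx=2.3,fy=2,interpolation=cv2.INTER_CUBIC)); crop(s,"s6d",150,130,280,240,5)
E
```

```text
t: 12.95
eef_pos: [0.5762, -0.2342, 0.1008]
eef_rot: [-1.558, -0.16, 0.173]
contact_force: [-0.6, 0.2, -0.1]
width: 0.0941
pos [ 0.5762 -0.2342  0.1008] yaw 0.2119 tilt [-0.0088  0.0055 -0.9999] F [-0.6  0.2 -0.1] w 0.0941 t 12.95 q [-0.53  0.41  1.51  0.    1.24 -0.74]
turn about tool y per row 0.0006
[[0.5, 32.3, -1.9], [0.5, 32.3, -1.9], [0.5, 32.3, -1.9]] norm 32.32165579777253
```

View pics/s6c.png

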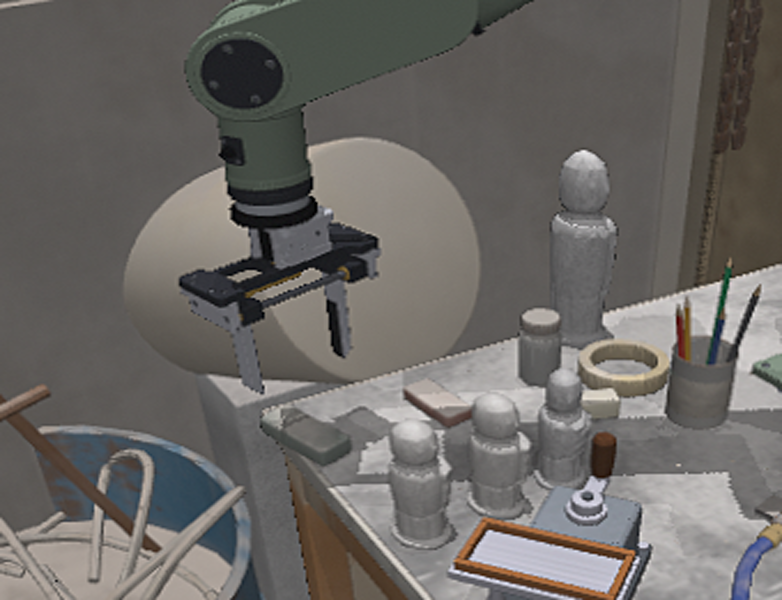

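View pics/s6d.png

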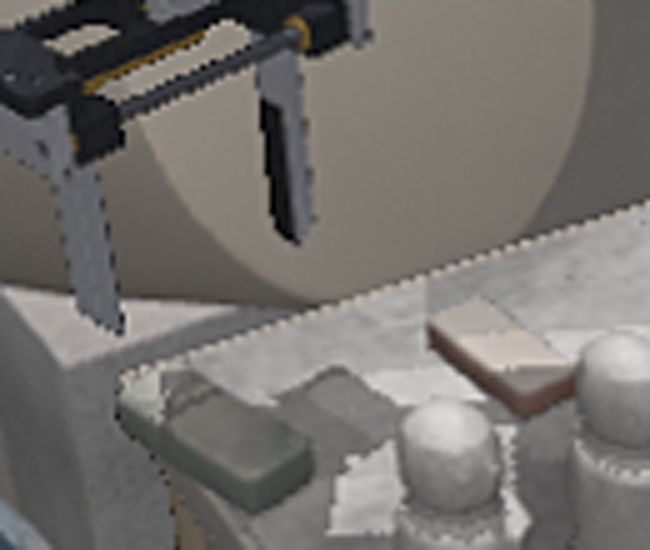

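```bash
python3 -m creep '{"grip":[1,1,1,1],"offset":[[1.0,20,-5],[0,20,0],[0,20,0],[0,0,0]],"delta_rot":[[-0.006,0,-0.006],[0,0,0],[0,0,0],[0,0,0]]}'
python3 - <<'E'
from h import *
from st import go
go(.578,-.239,.004,.21,2)
s=snap("side","s7"); crop(s,"s7d",150,130,280,240,5)
E
```

```text
t: 13.5
eef_pos: [0.5807, -0.2417, 0.043]
eef_rot: [-1.567, -0.167, 0.163]
contact_force: [-0.8, -0.8, -0.9]
width: 0.0937
pos [ 0.5807 -0.2417  0.043 ] yaw 0.2102 tilt [ 0.0032 -0.0022 -1.    ] F [-0.8 -0.8 -0.9] w 0.0937 t 13.5 q [-0.53  0.48  1.53 -0.    1.12 -0.74]
turn about tool y per row 0.0001
[[-1.1, 19.5, 1.7], [-1.1, 19.5, 1.7]] norm 19.571790857560014
```

View pics/s7d.png

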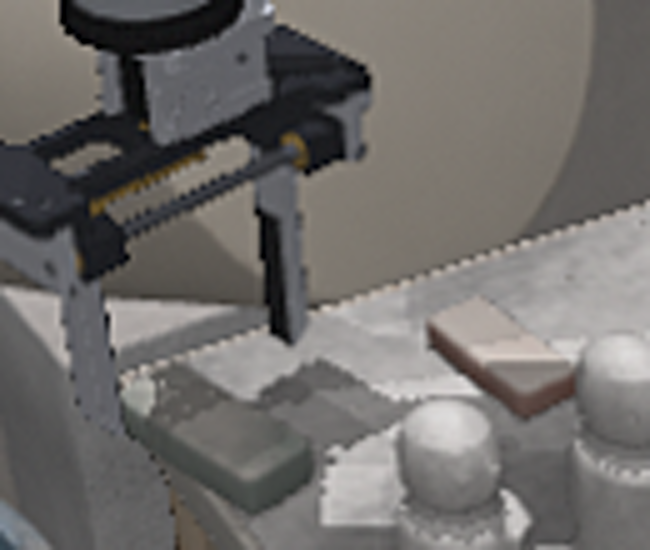

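```bash
python3 - <<'E'
from h import *
print(proj("side",[[.5807,-.2417,.043],[.5807,-.2417,.025],[.578,-.239,.025]]))
E
```

```text
[[189.33954948 206.63165227]
 [190.20402716 212.95563023]
 [191.76939395 213.13851745]]
```

```bash
python3 -m creep '{"grip":[1,1,1,1],"offset":[[-1.9,13,3.5],[0,13,0],[0,12,0],[0,0,0]],"delta_rot":[[0,0,0],[0,0,0],[0,0,0],[0,0,0]]}'
python3 st.py .578 -.238 .004 .21 1
```

```text
t: 14.05
eef_pos: [0.5788, -0.2393, 0.0053]
eef_rot: [-1.568, -0.168, 0.162]
contact_force: [-0.3, 0.2, -0.5]
width: 0.094
pos [ 0.5788 -0.2393  0.0053] yaw 0.2099 tilt [ 0.0043 -0.0029 -1.    ] F [-0.3  0.2 -0.5] w 0.094 t 14.05 q [-0.53  0.53  1.56 -0.    1.05 -0.74]
turn about tool y per row -0.0001
[[-0.5, 1.3, 1.5]] norm 2.0192531498088266
```

```bash
python3 -m creep '{"grip":[0.3,0.3,0.3,0.3,0.3,0.3,0.3],"offset":[[-0.5,0.8,1.5],[0,0,0],[0,0,0],[0,0,0],[0,0,0],[0,0,0],[0,0,0]],"delta_rot":[[0.003,0,0.003],[0,0,0],[0,0,0],[0,0,0],[0,0,0],[0,0,0],[0,0,0]]}' 40
python3 st.py .578 -.238 .25 .21 1
python3 -m creep '{"grip":[0.3,0.3,0.3],"offset":[[0,-10,0],[0,-15,0],[0,0,0]],"delta_rot":[[0,0,0],[0,0,0],[0,0,0]]}'
python3 - <<'E'
from h import *
from st import go
go(.578,-.239,.25,.21,4)
s=snap("side","s8"); crop(s,"s8d",150,130,280,240,5)
E
```

```text
t: 14.92
eef_pos: [0.5791, -0.2387, 0.0064]
eef_rot: [-1.567, -0.167, 0.163]
contact_force: [-1.3, -0.1, 1.6]
width: 0.0405
pos [ 0.5791 -0.2387  0.0064] yaw 0.2099 tilt [ 0.0032 -0.0024 -1.    ] F [-1.3 -0.1  1.6] w 0.0405 t 14.925 q [-0.53  0.53  1.55 -0.    1.05 -0.74]
turn about tool y per row -0.0001
[[-0.2, -243.6, 0.2]] norm 243.60879597305737
t: 15.3
eef_pos: [0.5809, -0.2396, 0.0336]
eef_rot: [-1.57, -0.17, 0.16]
contact_force: [0.4, -0.5, -2.1]
width: 0.0406
pos [ 0.5809 -0.2396  0.0336] yaw 0.21 tilt [ 0.0075 -0.0046 -1.    ] F [ 0.4 -0.5 -2.1] w 0.0406 t 15.3 q [-0.53  0.49  1.54 -0.    1.1  -0.74]
turn about tool y per row 0.0
[[-0.3, -54.1, -0.0], [-0.3, -54.1, -0.0], [-0.3, -54.1, -0.0], [-0.3, -54.1, -0.0]] norm 54.09427399026001
```

View pics/s8d.png

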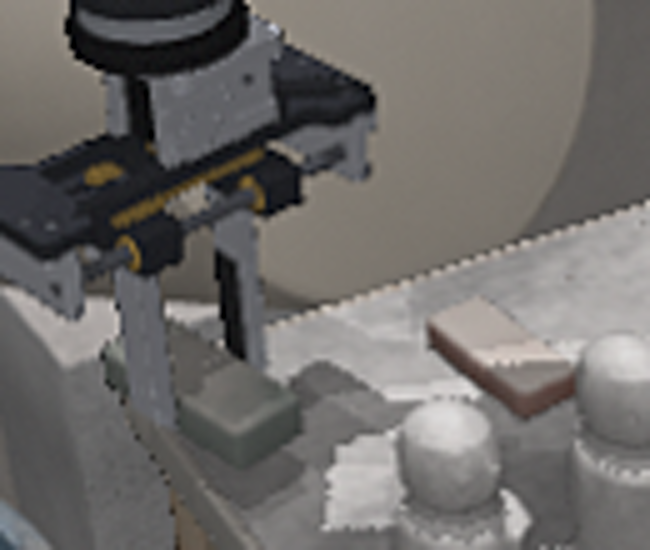

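```bash
python3 -m creep '{"grip":[0.3,0.3,0.3,0.3,0.3,0.3,0.3],"offset":[[0,-25,0],[0,-40,0],[0,-40,0],[0,-45,0],[0,-40,0],[0,-26,0],[0,0,0]],"delta_rot":[[0,0,0],[0,0,0],[0,0,0],[0,0,0],[0,0,0],[0,0,0],[0,0,0]]}'
python3 st.py .5624 .1435 .245 .597 10
python3 - <<'E'
from h import *
s=snap("side","s9"); crop(s,"s9d",140,50,300,230,3.3)
E
```

```text
t: 16.23
eef_pos: [0.5797, -0.2388, 0.2501]
eef_rot: [-1.57, -0.171, 0.159]
contact_force: [-0.1, -0.4, -2.7]
width: 0.0402
pos [ 0.5797 -0.2388  0.2501] yaw 0.21 tilt [ 0.0085 -0.0051 -1.    ] F [-0.1 -0.4 -2.7] w 0.0402 t 16.225 q [-0.53  0.28  1.36 -0.    1.49 -0.74]
turn about tool y per row -0.0387
[[6.3, 0.3, 37.8], [7.7, 0.3, 37.5], [9.2, 0.3, 37.2], [10.6, 0.3, 36.8], [12.0, 0.3, 36.3], [13.4, 0.4, 35.8], [14.8, 0.4, 35.3], [16.1, 0.4, 34.7], [17.5, 0.4, 34.1], [18.8, 0.4, 33.4]] norm 38.2768674138329
```

View pics/s9d.png

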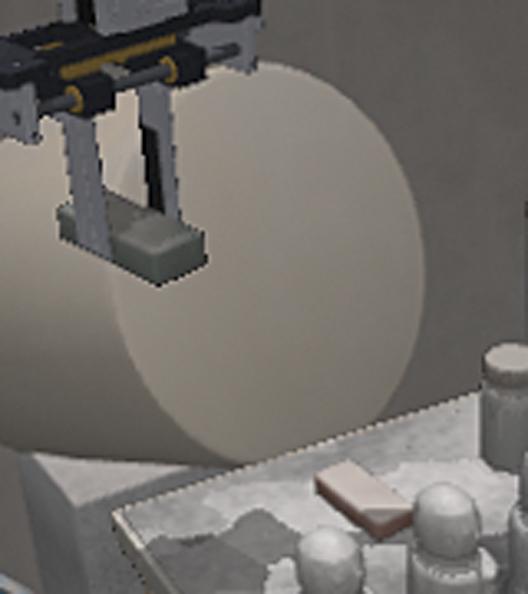

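```bash
python3 -m creep '{"grip":[0.3,0.3,0.3,0.3,0.3,0.3,0.3,0.3],"offset":[[6,0,37.8],[7.7,0,37.5],[9.2,0,37.2],[10.6,0,36.8],[12,0,36.3],[13.4,0,35.8],[14.8,0,35.3],[0,0,0]],"delta_rot":[[0,-0.0387,0],[0,-0.0387,0],[0,-0.0387,0],[0,-0.0387,0],[0,-0.0387,0],[0,-0.0387,0],[0,-0.0387,0],[0,0,0]]}'
python3 st.py .5624 .1435 .225 .597 3
```

```text
t: 17.27
eef_pos: [0.5641, 0.032, 0.2438]
eef_rot: [-1.538, -0.379, 0.381]
contact_force: [0.4, -0.7, -1.7]
width: 0.0407
pos [0.5641 0.032  0.2438] yaw 0.4847 tilt [-0.0014 -0.0013 -1.    ] F [ 0.4 -0.7 -1.7] w 0.0407 t 17.275 q [-0.1   0.16  1.52 -0.    1.47 -0.58]
turn about tool y per row -0.0374
[[16.8, 6.2, 33.1], [18.1, 6.2, 32.5], [19.3, 6.2, 31.8]] norm 37.67915131778688
```

```bash
python3 -m creep '{"grip":[0.3,0.3,0.3,0.3],"offset":[[16.8,6,33.1],[18.1,6,32.5],[19.3,6,31.8],[0,0,0]],"delta_rot":[[0,-0.0374,0],[0,-0.0374,0],[0,-0.0374,0],[0,0,0]]}'
python3 - <<'E'
from h import *
from st import go
go(.5624,.1435,.1865,.597,1)
s=snap("side","s10"); crop(s,"s10d",220,180,350,340,3.7); crop(s,"s10e",230,215,340,325,5.4)
t=snap("top","t10"); crop(t,"t10d",130,90,290,250,3.7)
E
```

```text
t: 17.77
eef_pos: [0.5633, 0.142, 0.2256]
eef_rot: [-1.522, -0.465, 0.468]
contact_force: [-0.2, -0.1, -2.8]
width: 0.0406
pos [0.5633 0.142  0.2256] yaw 0.5953 tilt [-0.0011 -0.0028 -1.    ] F [-0.2 -0.1 -2.8] w 0.0406 t 17.775 q [ 0.1   0.21  1.5  -0.    1.44 -0.5 ]
turn about tool y per row -0.0017
[[0.2, 39.1, 1.9]] norm 39.159920535022856
```

View pics/s10e.png

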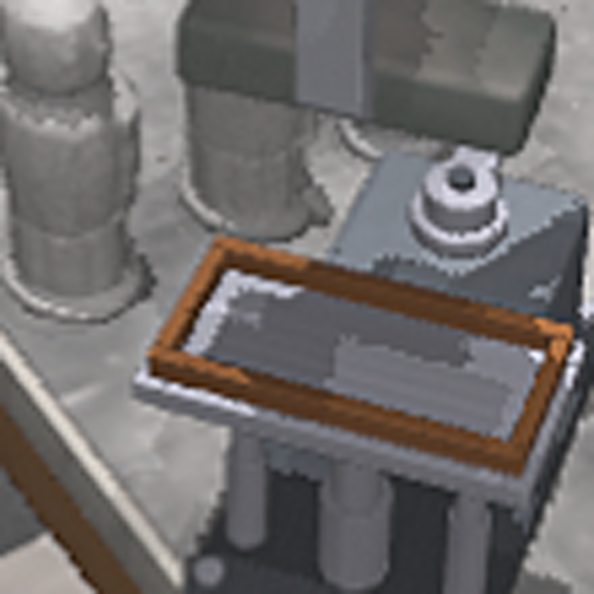

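View pics/t10d.png

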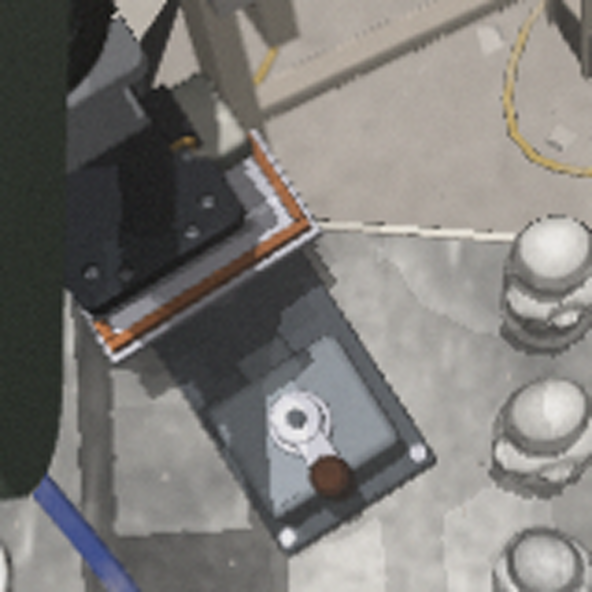

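```bash
python3 -m creep '{"grip":[0.3,0.3,0.3,0.3,0.3],"offset":[[0,15,1],[0,20,0],[0,15,0],[0,10,0],[0,0,0]],"delta_rot":[[0,0,0],[0,0,0],[0,0,0],[0,0,0],[0,0,0]]}'
python3 - <<'E'
from h import *
from st import go
go(.5624,.1435,.1365,.597,1)
s=snap("side","s11"); crop(s,"s11e",240,190,350,320,5)
t=snap("top","t11"); crop(t,"t11d",130,100,260,250,4)
E
```

```text
t: 18.5
eef_pos: [0.5638, 0.1412, 0.1672]
eef_rot: [-1.523, -0.465, 0.464]
contact_force: [-0.8, 1.2, -2.5]
width: 0.0403
pos [0.5638 0.1412 0.1672] yaw 0.5925 tilt [ 0.0014 -0.0026 -1.    ] F [-0.8  1.2 -2.5] w 0.0403 t 18.5 q [ 0.1   0.25  1.57 -0.    1.32 -0.49]
turn about tool y per row -0.0045
[[0.1, 30.7, 2.8]] norm 30.80386715489793
```

View pics/s11e.png

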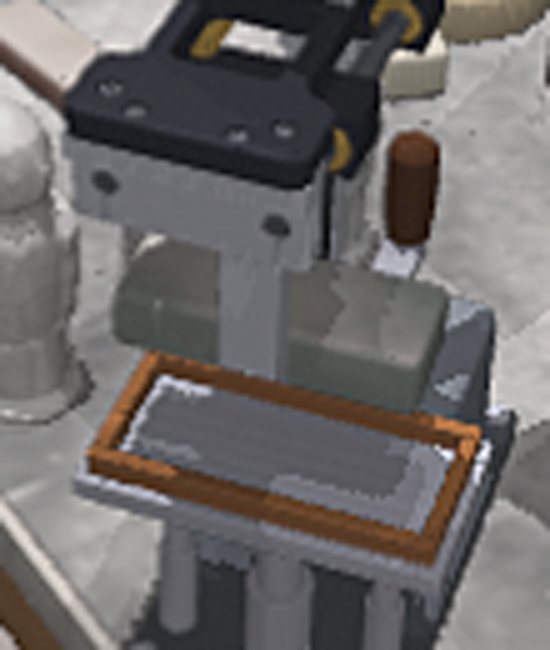

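View pics/t11d.png

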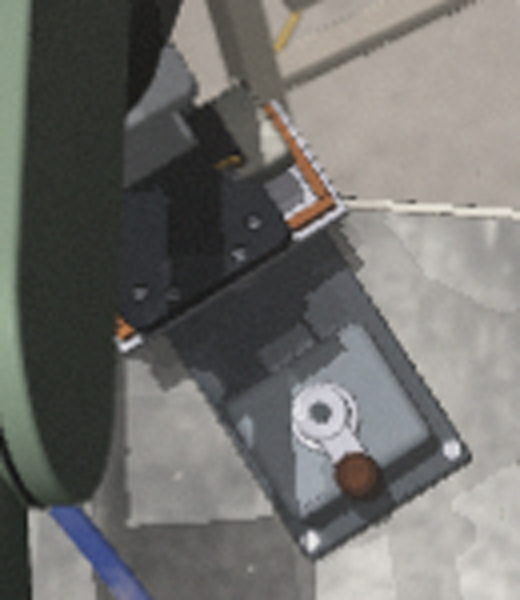

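```bash
cat > rel.py <<'E'
from h import *
def px(L,s,o): return (np.array(L,float)+.5)/s-.5+o
def fitrim(L,s,o,h=.12):
    S=px(L,s,o); K=np.array([[-.0295,-.0595],[-.0295,.0595],[.0295,.0595],[.0295,-.0595]])
    for fixed in (0,1):
        f=(lambda q: (proj("side",np.c_[K@ydir(q[2]).T+q[:2],np.full(4,h)])-S).ravel()) if not fixed else (lambda q:(proj("side",np.c_[K@ydir(.597).T+[.5624,.1435],np.full(4,h)])+q[:2]-S).ravel())
        r=least_squares(f,[.56,.14,.6] if not fixed else [0,0]); print("rim",fixed,r.x.round(4),r.fun.round(1))
    return r.x
def fitst(L,s,o,zb,bias,idx):
    S=px(L,s,o)-bias
    K=np.array([[.0205,-.0505,0],[.0205,.0505,0],[.0205,-.0505,.025],[.0205,.0505,.025],[-.0205,.0505,.025],[-.0205,.0505,0]])[idx]
    def f(q):
        return (proj("side",np.c_[K[:,:2]@ydir(q[2]).T+q[:2],K[:,2]+zb])-S).ravel()
    r=least_squares(f,[.56,.14,.6],loss='soft_l1'); e=ydir(.597).T@(r.x[:2]-[.5624,.1435]); print("stone",r.x.round(4),f(r.x).round(1),"rel holder mm",(e*1000).round(1)); return r.x
if __name__=="__main__":
    o=np.array([240,190])
    b=fitrim([(150,353),(482,432),(433,546),(90,454)],5,o)
    fitst([(116,338),(406,410),(116,292),(402,365),(447,290),(441,335)],5,o,.1608,b[:2],range(6))
    for dz in(-.003,.003): fitst([(116,338),(406,410),(116,292),(402,365),(447,290),(441,335)],5,o,.1608+dz,b[:2],range(6))
E
python3 rel.py
```

```text
rim 0 [0.5626 0.1441 0.6142] [-0.  -1.7  0.4 -0.7  0.6  1.2 -1.   0.8]
rim 1 [0.0679 0.362 ] [ 0.5 -1.9  0.5 -0.1  0.1  1.6 -1.1  0.4]
stone [0.5628 0.136  0.5872] [-2.3  0.4 -0.1  2.4 -2.6 -2.3  1.7 -0.5  0.6 -2.   0.7  0.9] rel holder mm [-3.8 -6.4]
stone [0.5606 0.1335 0.5868] [-1.9  0.4 -0.1  2.4 -2.2 -2.2  1.7 -0.6  0.5 -1.9  0.6  0.9] rel holder mm [-7.1 -7.2]
stone [0.5651 0.1385 0.5878] [-2.7  0.4 -0.1  2.5 -3.  -2.4  1.7 -0.5  0.6 -2.1  0.7  0.8] rel holder mm [-0.6 -5.7]
```

```bash
cat > ov.py <<'E'
from h import *
def overlay(src,name,x,y,yaw,zb,bias,pitch=0,o=(245,220),w=100,hh=75,s=7.5,cam="side",rim=True):
    im=cv2.imread(f"pics/{src}.png"); c=cv2.resize(im[o[1]:o[1]+hh,o[0]:o[0]+w],None,fx=s,fy=s,interpolation=cv2.INTER_CUBIC)
    from itertools import product
    B=np.array(list(product((-1,1),(-1,1),(0,1))),float)*[.0205,.0505,.025]
    P=B.copy(); P[:,2]+=B[:,1]*pitch; P[:,:2]=B[:,:2]@ydir(yaw).T+[x,y]; P[:,2]+=zb
    p=((proj(cam,P)+bias-o+.5)*s-.5)
    for i in range(8):
        for j in range(i):
            if bin(i^j).count("1")==1: cv2.line(c,tuple(p[i].round().astype(int)),tuple(p[j].round().astype(int)),(0,255,255),1)
    K=np.array([[-.0295,-.0595],[-.0295,.0595],[.0295,.0595],[.0295,-.0595]])
    r=((proj(cam,np.c_[K@ydir(.597).T+[.5624,.1435],np.full(4,.12)])+bias-o+.5)*s-.5).round().astype(int)
    cv2.polylines(c,[r.reshape(-1,1,2)],True,(255,255,0),1)
    cv2.imwrite(f"pics/{name}.png",c)
if __name__=="__main__":
    overlay("s11","ov11",.5638,.1412,.5925,.1608,np.array([.07,.36]))
E
python3 ov.py
```

```text
(no output)
```

View pics/ov11.png

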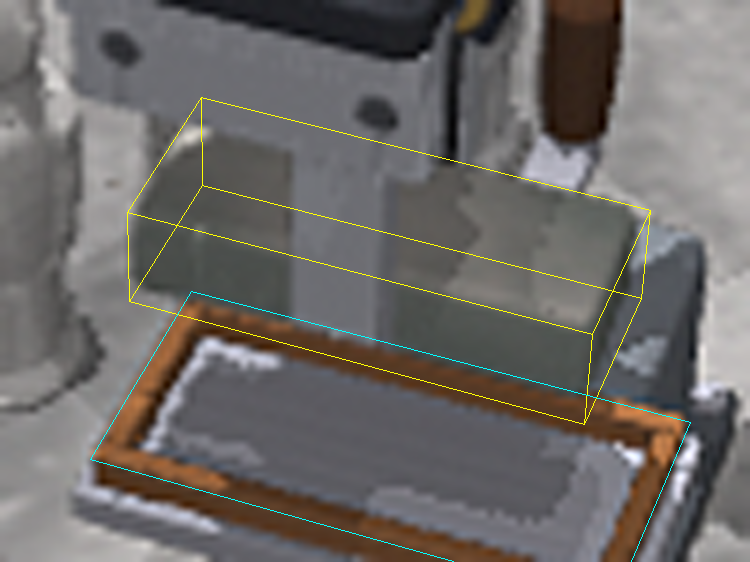

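```bash
python3 - <<'E'
from ov import overlay
import numpy as np
overlay("side0","ov0",.578,-.2385,.21,0,np.array([.07,.36]),o=(160,190),w=65,hh=50,s=11)
overlay("top0","ov0t",.578,-.2385,.21,0,np.array([1.3,1.5]),o=(335,140),w=70,hh=50,s=11,cam="top")
E
```

```text
(no output)
```

View pics/ov0.png

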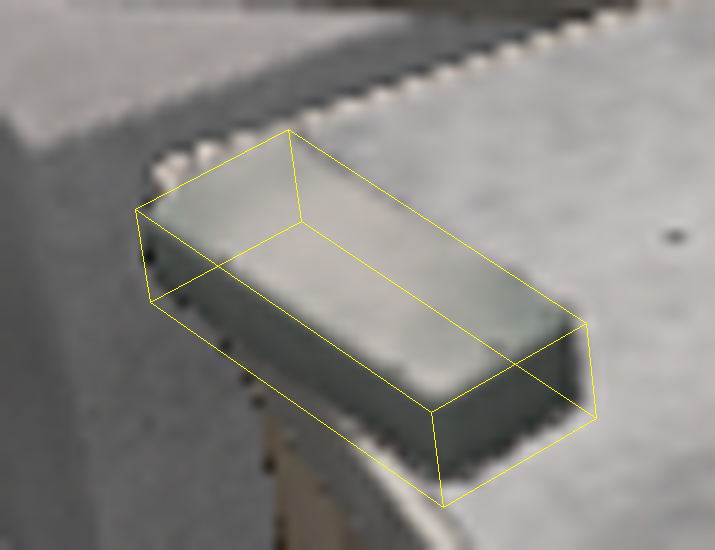

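View pics/ov0t.png

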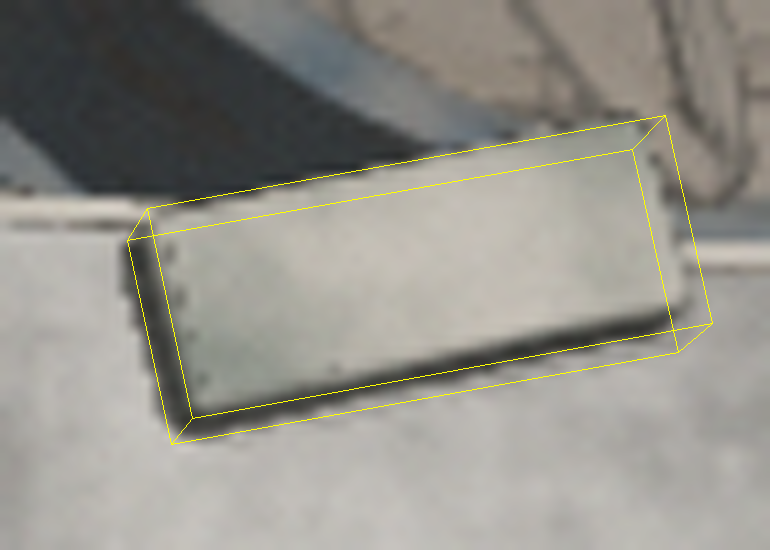

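```bash
python3 - <<'E'
from h import *
im=cv2.imread("pics/s11.png"); crop(im,"z11",255,225,340,290,9)
im=cv2.imread("pics/s9.png"); crop(im,"z9",150,100,220,145,11)
E
```

```text
(no output)
```

View pics/z11.png

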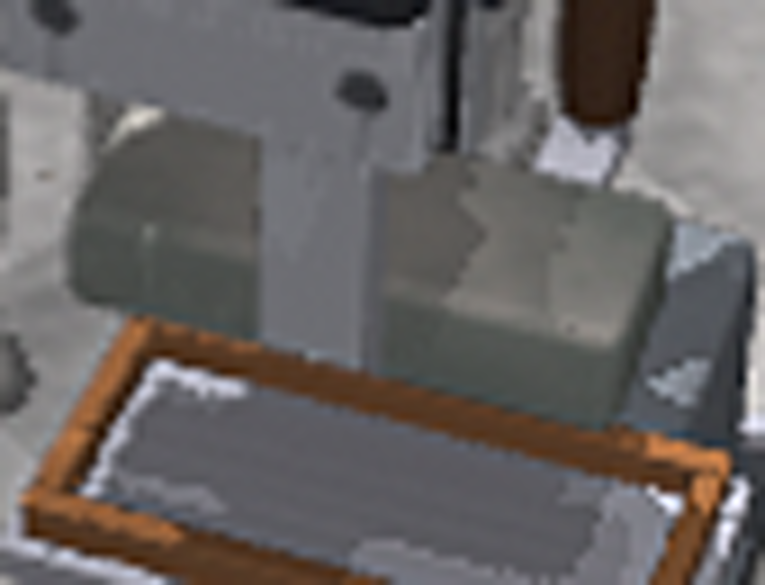

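View pics/z9.png

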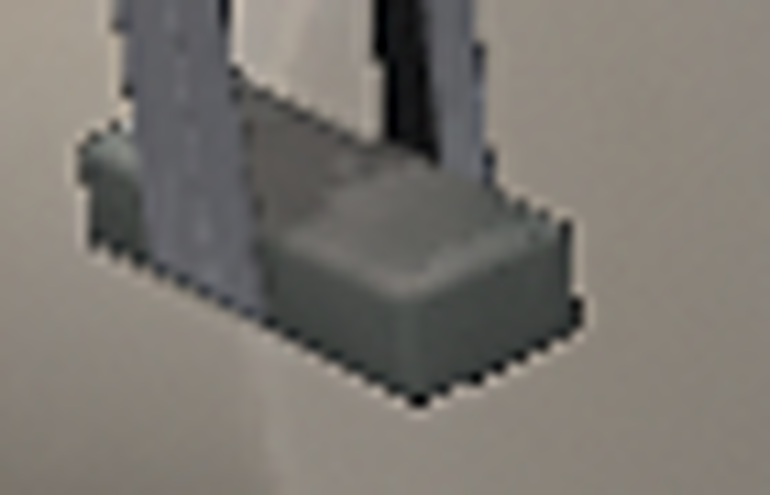

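```bash
python3 - <<'E'
from h import *
S=(np.array([(90,247),(420,405),(582,322)],float)+.5)/11-.5+[150,100]-[.07,.36]
K=np.array([[.0205,-.0505],[.0205,.0505],[-.0205,.0505]])
tc=np.array([.5797,-.2388,.2501])
def f(q): return (proj("side",np.c_[K@ydir(q[3]).T+q[:2],np.full(3,q[2])])-S).ravel()
r=least_squares(f,[.58,-.24,.244,.21]);d=r.x[:3]-tc;print(r.x,f(r.x).round(2),"tool x,z off mm",ydir(.21).T@d[:2]*1000,d[2]*1000)
g=lambda q:f([*q[:2],.2501-.0064,.21]); r=least_squares(g,[.58,-.24]);print(r.x,r.fun.round(2),ydir(.21).T@(r.x-tc[:2])*1000)
E
python3 -c "
from ov import overlay
import numpy as np
overlay('s9','ov9',.5797,-.2388,.21,.2437,np.array([.07,.36]),o=(150,95),w=70,hh=50,s=11)"
```

```text
[ 0.56460087 -0.27692376  0.22888332  0.25211642] [-0.03  0.21 -0.2  -0.43  0.23  0.24] tool x,z off mm [-22.71469467 -34.13865634] -21.21667825571552
[ 0.57521558 -0.24833701] [ 0.05 -0.6  -0.79 -0.07  0.76  0.59] [-6.37398699 -8.39266698]
```

View pics/ov9.png

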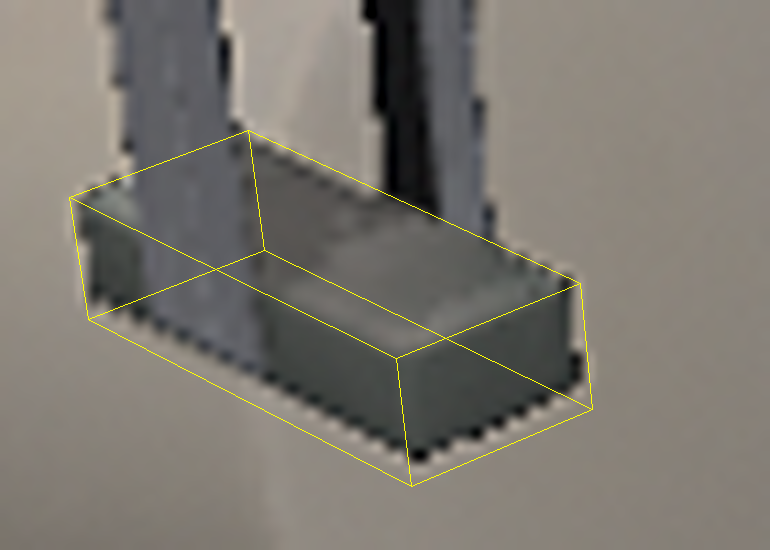

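```bash
python3 -m creep '{"grip":[0.3,0.3,0.3,0.3,0.3],"offset":[[0,8,3],[0,7,0],[0,5,0],[0,0,0],[0,0,0]],"delta_rot":[[0,0,0],[0,0,0],[0,0,0],[0,0,0],[0,0,0]]}'
python3 st.py .5624 .1435 .136 .597 1
python3 -m creep '{"grip":[0.3,0.3],"offset":[[0,0,0],[0,0,0]],"delta_rot":[[0,0,0],[0,0,0]]}'
python3 st.py .5624 .1435 .136 .597 1
```

```text
t: 19.23
eef_pos: [0.5631, 0.1441, 0.1485]
eef_rot: [-1.524, -0.467, 0.462]
contact_force: [-0.4, -0.2, -1.4]
width: 0.04
pos [0.5631 0.1441 0.1485] yaw 0.593 tilt [ 0.0038 -0.0023 -1.    ] F [-0.4 -0.2 -1.4] w 0.04 t 19.225 q [ 0.1   0.27  1.59 -0.    1.28 -0.49]
turn about tool y per row -0.004
[[-0.9, 12.5, -0.0]] norm 12.504627878548249
t: 19.48
eef_pos: [0.5631, 0.1441, 0.1486]
eef_rot: [-1.524, -0.467, 0.462]
contact_force: [-0.4, 0.4, -2.9]
width: 0.0404
pos [0.5631 0.1441 0.1486] yaw 0.593 tilt [ 0.0041 -0.0022 -1.    ] F [-0.4  0.4 -2.9] w 0.0404 t 19.475 q [ 0.1   0.27  1.59 -0.    1.28 -0.49]
turn about tool y per row -0.004
[[-0.9, 12.6, -0.1]] norm 12.679951753114116
```

```bash
python3 -m creep '{"grip":[0.3,0.3,0.3,0.3,0.3],"offset":[[-0.8,5,0.5],[0,4,0],[0,3,0],[0,0,0],[0,0,0]],"delta_rot":[[0.002,-0.006,0.002],[0,0,0],[0,0,0],[0,0,0],[0,0,0]]}'
python3 - <<'E'
from h import *
from st import go
from ov import overlay
go(.5624,.1435,.136,.6,1)
s=snap("side","s12"); crop(s,"z12",245,220,345,295,7.5)
t=snap("top","t12"); crop(t,"t12d",130,100,260,250,4)
overlay("s12","ov12",.5624,.1435,.6,.130,np.array([.07,.36]))
E
```

```text
t: 20.1
eef_pos: [0.5621, 0.144, 0.1364]
eef_rot: [-1.521, -0.47, 0.469]
contact_force: [0.6, -0.4, -1.8]
width: 0.0405
pos [0.5621 0.144  0.1364] yaw 0.599 tilt [ 0.001  -0.0017 -1.    ] F [ 0.6 -0.4 -1.8] w 0.0405 t 20.1 q [ 0.1   0.28  1.6  -0.    1.26 -0.5 ]
turn about tool y per row -0.001
[[-0.1, 0.4, -0.6]] norm 0.7562433799542387
```

View pics/ov12.png

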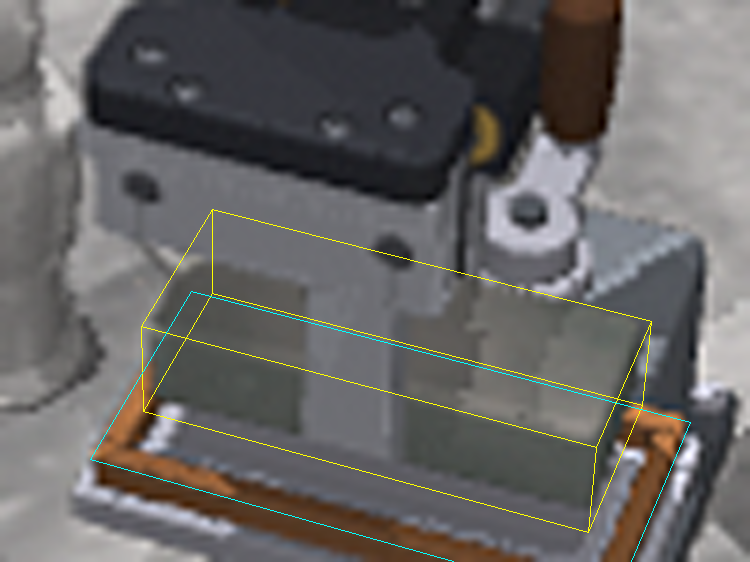

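View pics/z12.png

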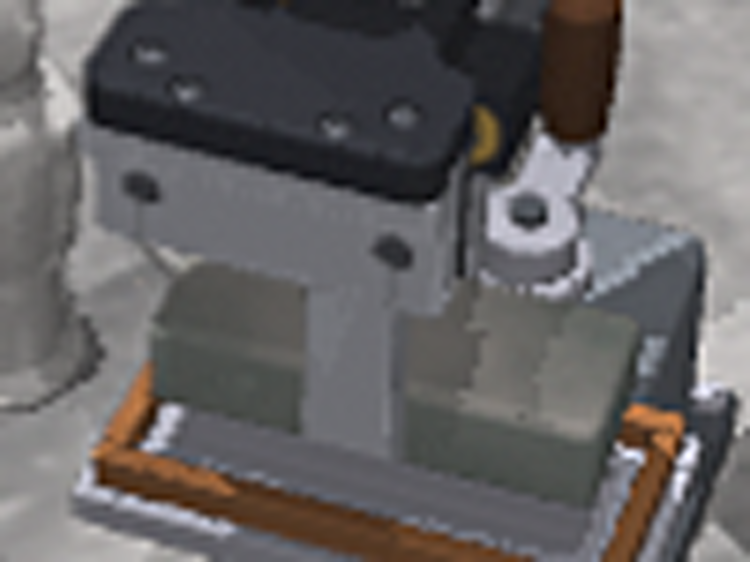

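View pics/t12d.png

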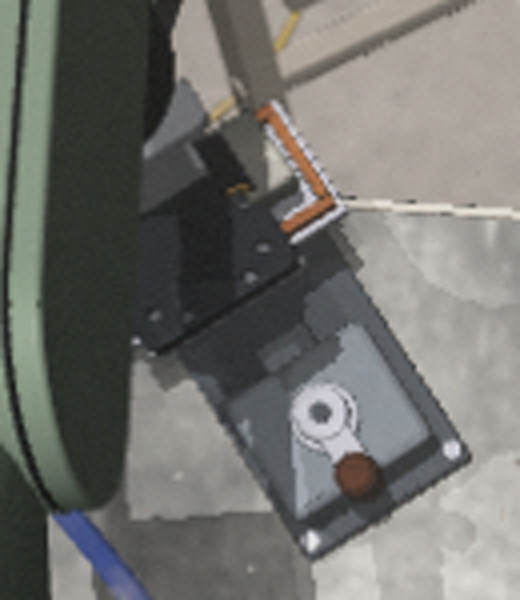

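```bash
python3 -m creep '{"grip":[0.3,0.3],"offset":[[0,0,-0.4],[0,0,0]],"delta_rot":[[0,0,0],[0,0,0]]}'
python3 st.py .5624 .1435 .136 .6 1
python3 - <<'E'
from h import *
a=cv2.imread("pics/top0.png");b=snap("top","t13");snap("side","s13")
for n,(x0,y0,x1,y1) in dict(figs=(262,145,300,262),short=(340,220,390,246)).items():
    r,p=cv2.phaseCorrelate(cv2.cvtColor(a,6)[y0:y1,x0:x1].astype(float),cv2.cvtColor(b,6)[y0:y1,x0:x1].astype(float)); print(n,np.round(r,2),round(p,2))
from station import optics
for q in("figure_a","short_stone"):
    for c in("top","side"): print(q,c,[[round(float(v)) for v in d["rect"]] for d in optics.search_frame(q,c)])
E
```

```text
t: 20.45
eef_pos: [0.5623, 0.1437, 0.1365]
eef_rot: [-1.521, -0.47, 0.469]
contact_force: [-1.4, -0.1, -1.9]
width: 0.0404
pos [0.5623 0.1437 0.1365] yaw 0.599 tilt [ 0.001  -0.0017 -1.    ] F [-1.4 -0.1 -1.9] w 0.0404 t 20.45 q [ 0.1   0.28  1.6  -0.    1.26 -0.5 ]
turn about tool y per row -0.001
[[-0.0, 0.5, -0.2]] norm 0.5389753938010696
figs [-0.07 -0.02] 0.94
short [0.07 0.55] 0.98
figure_a top [[267, 148, 293, 184], [266, 235, 289, 260]]
figure_a side [[228, 210, 256, 276], [266, 193, 278, 214]]
short_stone top [[345, 226, 384, 244]]
short_stone side [[236, 193, 264, 208], [231, 212, 256, 275]]
```

```bash
python3 -c "
from station import job_done
print(job_done())"
```

```text
the job is handed in; nothing more can be done
None
```

The stand is up at its top stop. The larger stone is held level about 1 cm above the holder, centred over it and lengthwise along it. I handed the job in at about 20.6 s of the 72 s, with the stone still gripped.

**Crank:** I pinched the handle from above and led it clockwise. Pushing on past two full turns, the tool moved only about 0.4 mm while the force rose to about 12 N. In the picture the handle lay on the stand's −x side and the table was raised.

**Stone:** I gripped it at 40 N and carried it over the figures at about 0.24 m, roughly 10 cm above them.

| Last readings | Value |
|---|---|
| Tool position | (0.5623, 0.1437, 0.1365) |
| Holder centre, worked out | (0.5624, 0.1435) |
| Yaw difference from the holder | under 0.01 rad |
| Tilt | about 0.002 rad |
| Underside above the rim | about 10 mm, from the grasp height on the desk |
| Force on the tool | about 2 N (the stone's weight) |

**Checks that disagreed or were loose:**
- **Stone outline:** in the side pictures the underside looks about 3 px higher than a sharp 25 mm block would. It showed the same on the desk, so I put it down to rounded edges.
- **Holder yaw:** estimates ranged from 0.589 to 0.614 rad; I used 0.60.
- **Figures:** they showed no shift in the top view (under 0.1 px).
- **Smaller stone:** an image comparison gave a 0.55 px shift, probably a changed shadow. Nothing was meant to touch it, and the gripper stayed well clear.

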